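# Fetch the ring mandrel from behind the jars

## Task

Get the steel ring mandrel ready for hammering: first lift the flux jar, the square tin and the amber bottle out of the front of the caddy and stand all three on the enamel tray, then take the mandrel from behind them and lay it in the hammering rest, handle in the wider notch on the thicker post. Then put the jar, tin and bottle back upright, each in the bay of the caddy it came from. Keep those three upright throughout and do not disturb the hammer, pliers or pearl case.

Things in the scene. Friction and masses are not known exactly. Their poses are not given: they have to be found in the camera images.
- caddy: Fixed dark wooden caddy, 136 (x) by 206 (y) mm. Origin: centre of underside; x away from the robot, z up. Floor 8 mm thick, walls 22 mm high. Front: bays 58 mm square, centred x -30, y +64, 0, -64 mm, holding jar, tin, bottle, in any order. Behind, the mandrel lies along y in V-notched posts at x +25: thick post, 48 mm high, wide notch (handle) y +78; thin post, narrow notch (tip) y -92 mm.
- flux_jar: Loose white porcelain flux jar with a cork lid, upright cylinder 40 mm diameter, 103 mm high (cork from 82 mm up, same diameter, firmly seated; grip there). Origin: centre of its underside, z up. About 160 g.
- tin: Loose square steel tin, upright, 38 by 38 mm, 100 mm high, its fixed slip lid 40 by 40 mm from 84 mm up (grip there). Origin: centre of its underside; x and y square to its sides, z up; it starts nearly square with the caddy. About 150 g.
- bottle: Loose amber glass bottle, upright, 40 mm diameter up to 57 mm, then a shoulder to a narrow neck; black screw cap of 25 mm diameter from 80 to 106 mm (fixed; grip there). Origin: centre of its underside, z up. About 140 g.
- mandrel: Loose steel ring mandrel, round, 240 mm long, 480 g. Origin on its axis, in the handle, where the wide notch holds it; x runs along the axis to the tip. Handle 20 mm thick, x -45 to 35 mm; taper from 26 mm thick at x 37 to 13 mm at x 155; tip 12 mm thick, to x 195. Centre of mass x 52 mm (24 mm thick there: grip across it). Its axis lies level, 42 mm above the bench, in caddy and rest alike.
- rest: Fixed light wooden hammering rest: board 220 (x) by 75 (y) by 14 mm, two V-notched posts, 48 mm high. Origin: centre of underside; x along the lie of the mandrel. Post 24 mm thick with wide notch (40 mm mouth, handle) at x -85; post 12 mm thick, notch 24 mm (tip), at x +85 mm. Laid right, the mandrel's origin is at x -85, y 0, z 42 mm, its x along the rest's x. Left or right of the caddy.
- tray: Fixed white enamelled steel tray, 260 (x) by 150 (y) mm, floor 4 mm above the bench, rim 17 mm high and 6 mm wide. Origin: centre of its underside; x along its length. The side area for jar, tin and bottle: room for three in a row along x, 80 mm apart. It stands left or right of the caddy, across from the rest.
- hammer: Bystander: small hammer lying between robot and caddy, handle along y, 220 mm long, 32 mm high. Origin on the bench near its middle. Leave alone.
- pliers: Bystander: black-handled pliers lying along y beyond the caddy, 190 mm long, 14 mm high. Origin below the pivot. Leave alone.
- case: Bystander: open white pearl case beyond the caddy, 130 by 170 mm, its open lid up to 150 mm high. Origin: centre of its underside. Leave alone.
Things that resemble listed ones, but are neither listed nor needed, are in the scene too. There is more than one size of the mandrel; the job needs the largest.

How it is judged:
By the outcome, as a careful person would: the job done as asked, in the order asked, and still so for the second after the job is handed in, with the robot touching nothing.
It also fails if it takes over 144 s, if anything falls off the work surface, if the arm or the gripper's body presses on something with over 40 N, if the wrist force passes 120 N, or if a joint passes its speed limit or range.

## Robot

A 6-joint arm with a two-finger parallel gripper is mounted at the origin on the work surface. World frame = base frame: x ahead of the robot, y to its left, z up, the work surface at z = 0. Lengths are in m, angles in rad, forces in N, time in s.
With the tool pointing down it reaches from about 0.25 to 0.725 m from the base axis. Payload 4 kg.
Tool frame: the origin (TCP) lies midway between the tips of the shut fingers; the grasp point (between the pads) lies 19 mm behind it; z points along the fingers, y is the direction in which the jaws open and shut (so a half turn about z gives the same grasp; the last joint's range is limited). The gripper opens to 85 mm and grips with 20 to 120 N. Pads are 22 mm wide; open, the fingers measure 114 mm over their backs; the gripper's body (76 mm by 85 mm) begins 54 mm behind the grasp point. The pads swing forward as they close: fully open they stand 13 mm farther back than shut.
Start: joints at [1.305, 0.241, 0.005, 1.335, 0, 1.571], TCP at [0.131, 0.482, 0.198] pointing down, gripper open.
Joint ranges: [-2.72, 2.72], [-1.05, 1.87], [-1.09, 1.28], [-1.99, 2.15], [-1.42, 1.44], [-3.14, 3.14]. Speed limits (rad/s): [2.79, 2.79, 3.14, 3.14, 3.14, 3.14].

## Interface

Orientations are given as a unit quaternion [x, y, z, w].
In Python, from cell import * gives the robot as it stands.
- The arm moves only by the tool drive_tool, never from a script. Its arguments are lists of equal length, an entry for each row: "claw": the opening, from 0 (shut) to 1 (fully open); "linear": the shift along the world's x, y, z each as a share of 0.4 m, from -1 to 1, a list of three; "turn": the turn about the world's z as a share of 0.5 rad, from -1 to 1. In form: {"claw": [claw, ...], "linear": [[dx, dy, dz], ...], "turn": [turn, ...]}. A call has 1 to 12 rows; each row is the pose to reach, as a shift and turn from the pose commanded when the call began; what a row does not reach only later rows make up. A row lasts 1/8 s, in which the tool goes at most 62.5 mm and 10.7 degrees, less where a joint would pass 70% of its speed; a pose out of reach is approached as far as the arm can. A call with a number of a shift or a turn outside -1 to 1 is refused whole. A call with a gripper value outside its range is refused whole. The fingers move at their own pace and stop on an object; "grip_force" is the grip in N (left out, the last holds). Time passes only in rows, so rows that repeat a pose let the fingers close. It gives the time, the measured TCP pose, the force and the opening at its end, in the units of the state.
- state(): the state, without advancing time (a new reading comes with each control period).
- grab_frame(name): name is "side" or "top"; returns a dict with "color" (480x640x3 uint8, red, green, blue), "fovy" (degrees; the focal length in pixels is half the picture's height over the tangent of half this angle, whatever the lens; pixels are square), "cx", "cy" (the principal point, pixels), "xyz" and "orientation" of the camera in the world. Camera axes: x right, y up, looking along -z (the intrinsics and any distortion apply to the point x, -y, -z); pixel columns grow to the right and rows downward; lengths in m; the calibration is good to about 2 mm. A picture is of the moment at which its call begins. There is no depth.
- job_done(): hands the job in, once; it reports no verdict.
Trained networks look in a picture, given as the dict that the camera call returned (one of the last four; its "shot" number tells which), for a name from the list of things; names that differ only in an ending like _2 or _b are one class to them, and where a whole thing is asked for, a point or a joint stands for the part that bears it (a point fixed in the world has none). Each returns a list of dicts, best first, with "conf" (0 to 1); they miss things now and then, are a little off and sometimes report something else, mostly with a low value. They report only what shows in the picture. A call takes as long as a camera call. They do not tell look-alikes from the thing itself.
- regions_of(picture, query): "pixels" (480x640 bool, what is visible of it).
- spot_point(picture, query): "at" ([x, y, z] in m, in world coordinates, good to about 4 mm: a listed point, or the origin of a listed thing).
The state is a dict: "t": time; "q": joint angles; "dq": joint speeds; "tau": joint torques, N m; "tool_pos": TCP position; "tool_rot": TCP orientation; "ft_force": force on the tool from outside, world axes, zero at the start; "wrist_torque": the same for the moment, N m; "opening": finger opening in m.
Only numpy, scipy, OpenCV 4.12 (cv2) and the standard library are available. Lean on these libraries where they do the work, as an engineer would, in place of code of your own. Each camera call takes 0.05 s, during which the arm holds its last target.

## Working session

There is one attempt and no reset: what is moved stays moved. The work goes in short steps, Python scripts to look and compute and a tool call to move; the robot and the scene stay as the last step left them, time stands still between calls to the robot, and variables do not carry over. Pictures are saved under pics/ and viewed, and the job is handed in when it is done.

Besides the shell and the picture viewer there is one more tool, called after ">>>" as name([rows], argument=value, ...), one row to a line, values as JSON. drive_tool: Moves the arm, as the interface text tells. Shift numbers are shares of 0.4 m and turn numbers shares of 0.5 rad, none past 1 either way. Its arguments: {"type":"object","properties":{"claw":{"type":"array","items":{"type":"number"}},"linear":{"type":"array","items":{"type":"array","items":{"type":"number"}}},"turn":{"type":"array","items":{"type":"number"}},"grip_force":{"type":"number"}},"required":["claw","linear","turn"]}

```bash
ls; mkdir -p pics
cat > h.py <<'E'
from cell import *
import numpy as np, cv2
from scipy.spatial.transform import Rotation as R
def save(f,n): cv2.imwrite(f'pics/{n}.png',f['color'][:,:,::-1])
E
python3 - <<'E'
from h import *
s=state();print({k:np.round(v,3) for k,v in s.items()})
for n in('side','top'):
    f=grab_frame(n);save(f,n+'0');print(n,{k:v for k,v in f.items() if k!='color'})
    for q in['caddy','flux_jar','tin','bottle','mandrel','rest','tray','hammer','pliers','case']:
        print(q,[(np.round(d['at'],3).tolist(),round(d['conf'],2)) for d in spot_point(f,q)])
E
```

```text
pics
{'t': np.float64(0.0), 'q': array([1.305, 0.241, 0.004, 1.335, 0.   , 1.571]), 'dq': array([ 0.001,  0.002, -0.001,  0.001,  0.001,  0.001]), 'tau': array([ 0.0000e+00, -3.7232e+01,  2.5241e+01,  1.7000e-02,  0.0000e+00,
        0.0000e+00]), 'tool_pos': array([0.131, 0.482, 0.197]), 'tool_rot': array([ 0.132,  0.991, -0.001, -0.   ]), 'ft_force': array([-0.614,  0.27 , -0.375]), 'wrist_torque': array([-0.   , -0.013, -0.007]), 'opening': np.float64(0.085)}
side {'fovy': 46.83181409166856, 'cx': 319.33767168243145, 'cy': 241.60292410038923, 'xyz': array([0.07019984, 0.98316752, 0.73537975]), 'orientation': array([-0.12156248,  0.45385647,  0.85109071, -0.23426795]), 'shot': 1}
caddy [([0.577, -0.024, -0.001], 0.72)]
flux_jar [([0.553, -0.092, 0.01], 0.78)]
tin [([0.55, 0.034, 0.01], 0.83), ([0.773, -0.173, 0.004], 0.58)]
bottle [([0.55, -0.026, 0.008], 0.7)]
mandrel [([0.603, 0.055, 0.042], 0.71), ([0.72, 0.526, 0.012], 0.6)]
rest [([0.471, -0.312, -0.004], 0.56)]
tray [([0.458, 0.288, 0.001], 0.75)]
hammer [([0.389, 0.018, -0.004], 0.93)]
pliers [([0.773, -0.171, 0.002], 0.75)]
case [([0.755, 0.247, 0.001], 0.72), ([0.548, 0.035, 0.007], 0.63)]
top {'fovy': 45.078047154681286, 'cx': 315.94654238982565, 'cy': 232.85180597015088, 'xyz': array([0.41119408, 0.09477365, 1.39101101]), 'orientation': array([ 0.05196459, -0.04389191, -0.69913713,  0.71174465]), 'shot': 2}
caddy [([0.578, -0.025, 0.003], 0.68)]
flux_jar [([0.554, -0.088, 0.01], 0.68), ([0.55, -0.028, 0.008], 0.31)]
tin [([0.547, 0.035, 0.008], 0.55)]
bottle [([0.549, -0.025, 0.008], 0.71)]
mandrel [([0.598, 0.056, 0.045], 0.98), ([0.373, 0.497, 0.009], 0.78), ([0.716, 0.532, 0.007], 0.62)]
rest [([0.47, -0.314, -0.001], 0.76)]
tray [([0.455, 0.289, -0.004], 0.64)]
hammer [([0.393, 0.021, -0.003], 0.57)]
pliers [([0.771, -0.172, 0.005], 0.63)]
case [([0.756, 0.246, 0.002], 0.86), ([0.555, -0.089, 0.011], 0.48)]
```

View pics/side0.png

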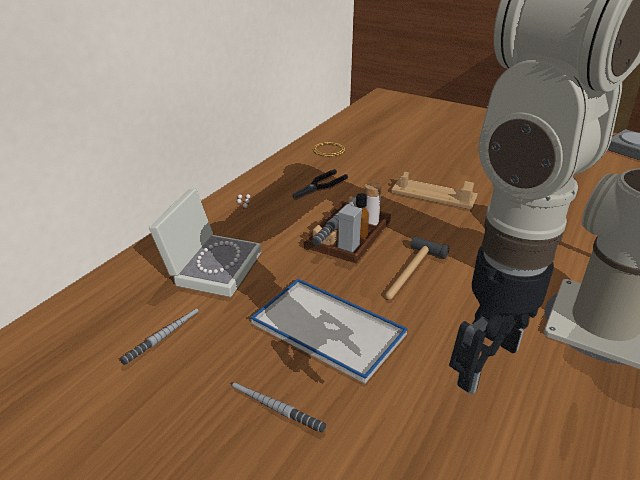

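View pics/top0.png

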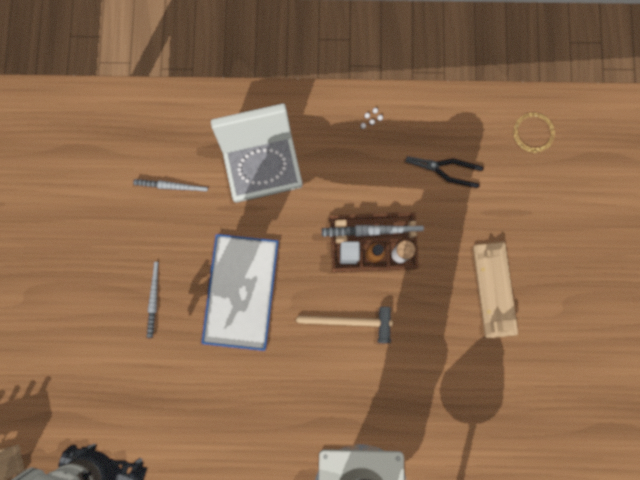

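```bash
cat >> h.py <<'E'
def K(f):
    fl=240/np.tan(np.radians(f['fovy'])/2);return np.array([[fl,0,f['cx']],[0,fl,f['cy']],[0,0,1]])
def proj(f,P):
    P=np.atleast_2d(P);c=R.from_quat(f['orientation']).inv().apply(P-f['xyz'])
    fl=K(f)[0,0];return np.c_[f['cx']+fl*c[:,0]/-c[:,2],f['cy']+fl*(-c[:,1])/-c[:,2]]
def ray(f,u,z):
    fl=K(f)[0,0];d=R.from_quat(f['orientation']).apply([(u[0]-f['cx'])/fl,-(u[1]-f['cy'])/fl,-1])
    return f['xyz']+d*(z-f['xyz'][2])/d[2]
def T(o,yaw,P): # local->world
    c,s=np.cos(yaw),np.sin(yaw);P=np.atleast_2d(np.array(P,float));return np.c_[o[0]+c*P[:,0]-s*P[:,1],o[1]+s*P[:,0]+c*P[:,1],P[:,2]+(o[2] if len(o)>2 else 0)]
def crop(f,n,x0,y0,x1,y1,s,draw=[]):
    im=cv2.resize(f['color'][y0:y1,x0:x1,::-1],None,fx=s,fy=s,interpolation=cv2.INTER_CUBIC)
    for P,col in draw:
        q=((proj(f,P)-[x0,y0]+.5)*s).astype(int);cv2.polylines(im,[q],True,col,1)
    cv2.imwrite(f'pics/{n}.png',im)
def rect(cx,cy,w,h,z): return [(cx-w/2,cy-h/2,z),(cx+w/2,cy-h/2,z),(cx+w/2,cy+h/2,z),(cx-w/2,cy+h/2,z)]
E
python3 - <<'E'
from h import *
S=grab_frame('side');Tp=grab_frame('top')
crop(S,'c_side',300,170,400,270,6)
crop(S,'c_rest',380,160,490,220,7)
crop(Tp,'c_top',310,200,430,280,6)
crop(Tp,'c_resttop',460,230,530,345,5)
for f,n in((Tp,'top'),(S,'side')):
    for q in('rest','tray','caddy','mandrel','case'):
        for d in regions_of(f,q)[:2]:
            m=d['pixels'].astype(np.uint8);c=max(cv2.findContours(m,0,2)[0],key=cv2.contourArea)
            if n=='top':
                z=.017 if q=='tray' else .014
                P=np.array([ray(f,u[0],z)[:2] for u in c],np.float32)
                r=cv2.minAreaRect(P);print(q,round(d['conf'],2),np.round(r[0],3),np.round(r[1],3),round(r[2],1))
E
```

```text
rest 0.92 [ 0.474 -0.313] [0.221 0.079] 6.5
tray 0.86 [0.457 0.291] [0.156 0.264] 84.6
tray 0.16 [ 0.556 -0.029] [0.041 0.038] 1.0
caddy 0.65 [ 0.557 -0.026] [0.091 0.208] 4.0
caddy 0.26 [ 0.555 -0.029] [0.043 0.041] 0.4
mandrel 0.91 [ 0.609 -0.021] [0.024 0.243] 3.9
mandrel 0.78 [0.433 0.498] [0.018 0.177] 89.3
case 0.66 [0.796 0.263] [0.216 0.184] 14.5
```

View pics/c_side.png

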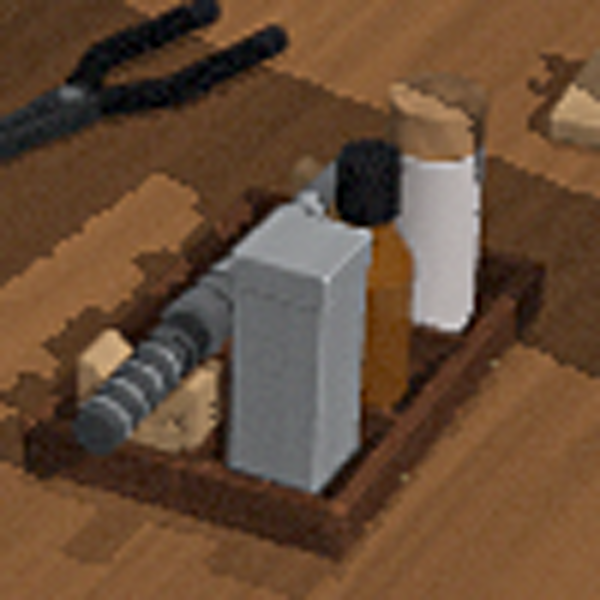

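View pics/c_rest.png

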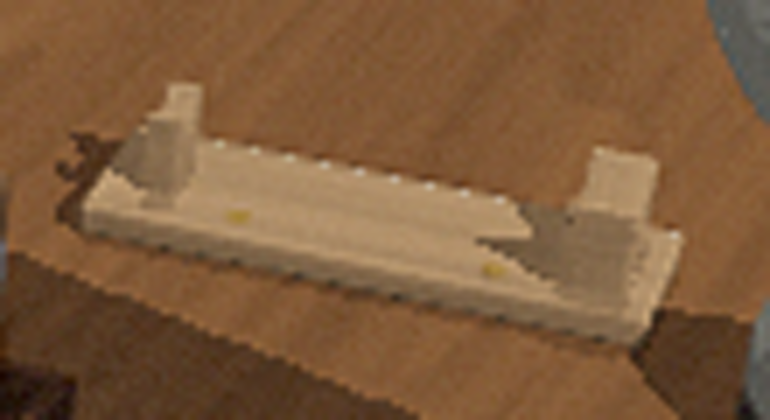

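View pics/c_top.png

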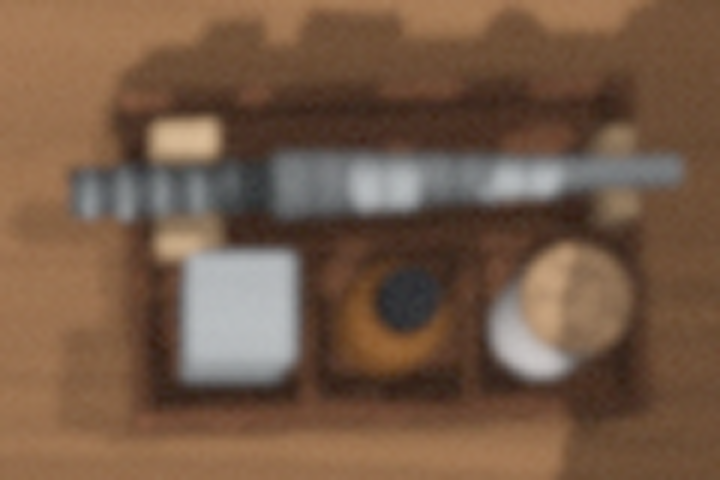

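View pics/c_resttop.png

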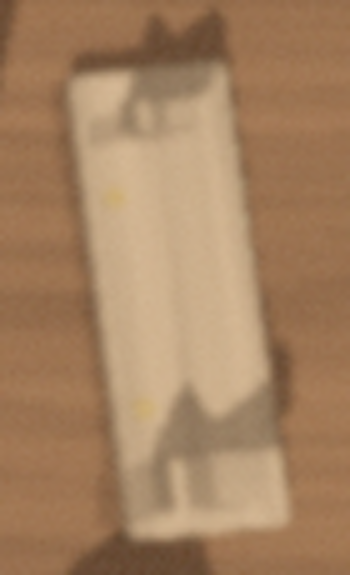

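```bash
cat > ov.py <<'E'
from h import *
CAD=((.577,-.0245),.068); REST=((.4725,-.313),np.radians(6.5)); TRAY=((.4565,.2895),np.radians(-5.4))
def boxes(o,y,l):
    return [(T(o,y,rect(*a)),c) for a,c in l]
g=(0,255,0);r=(0,0,255);b=(255,0,0)
def allb():
    d=boxes(*CAD,[((0,0,.136,.206,0),g),((0,0,.136,.206,.022),g),((-.03,.064,.058,.058,.022),r),((-.03,0,.058,.058,.022),r),((-.03,-.064,.058,.058,.022),r)])
    d+=boxes(*REST,[((0,0,.22,.075,.014),g),((0,0,.22,.075,0),g),((-.085,0,.024,.055,.048),r),((.085,0,.012,.04,.048),r)])
    d+=boxes(*TRAY,[((0,0,.26,.15,.017),g),((0,0,.26,.15,0),r)])
    return d
if __name__=='__main__':
    S=grab_frame('side');Tp=grab_frame('top');d=allb()
    crop(Tp,'o1',190,190,290,360,4,d[7+2:]) if 0 else None
    a=cv2
    crop(Tp,'o_top',190,200,530,360,2.3,d);crop(S,'o_side',230,160,490,390,3,d)
E
python3 ov.py
```

```text
(no output)
```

View pics/o_top.png

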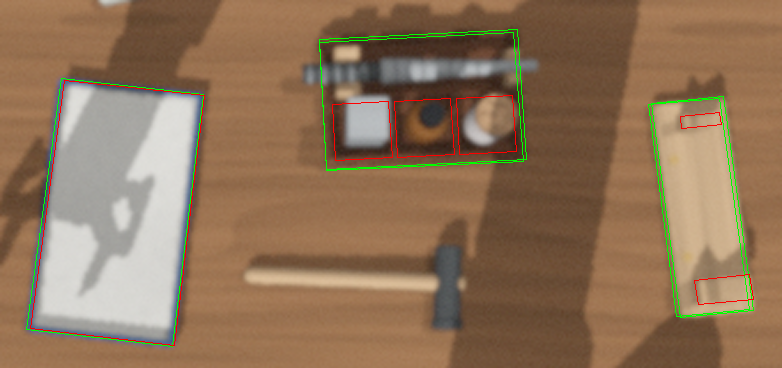

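View pics/o_side.png

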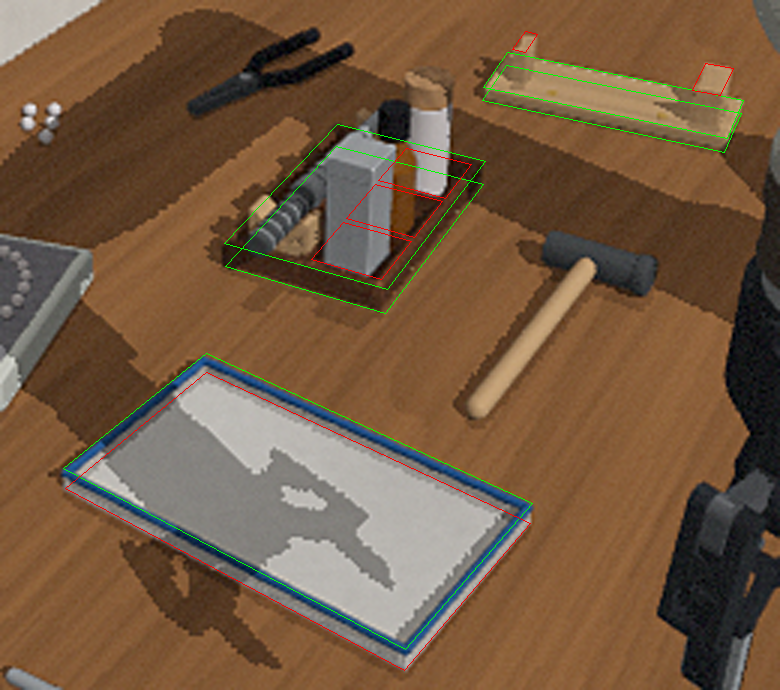

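```bash
cat > ob.py <<'E'
from ov import *
def circ(x,y,z,r): a=np.linspace(0,6.2832,24);return np.c_[x+r*np.cos(a),y+r*np.sin(a),z+0*a]
def od(tin,tyaw,bot,jar,z0=.008):
    d=[]
    for z,w in((0,.038),(.084,.04),(.1,.04)): d.append((T(tin,tyaw,rect(0,0,w,w,z0+z)),g))
    for z,r_ in((0,.02),(.057,.02),(.08,.0125),(.106,.0125)): d.append((circ(*bot,z0+z,r_),r))
    for z,r_ in((0,.02),(.082,.02),(.103,.02)): d.append((circ(*jar,z0+z,r_),b))
    return d
if __name__=='__main__':
    S=grab_frame('side');Tp=grab_frame('top');d=od((.5485,.0345),.068,(.5495,-.0255),(.5535,-.090))
    m=T((.598,.0555),-np.pi/2+.068,[(-.045,-.01,.042),(.035,-.01,.042),(.037,-.013,.042),(.155,-.0065,.042),(.195,-.006,.042),(.195,.006,.042),(.155,.0065,.042),(.037,.013,.042),(.035,.01,.042),(-.045,.01,.042)])
    d.append((m,(0,255,255)))
    crop(Tp,'p_top',310,200,430,280,6,d);crop(S,'p_side',300,170,400,270,6,d)
E
python3 ob.py
```

```text
(no output)
```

View pics/p_top.png

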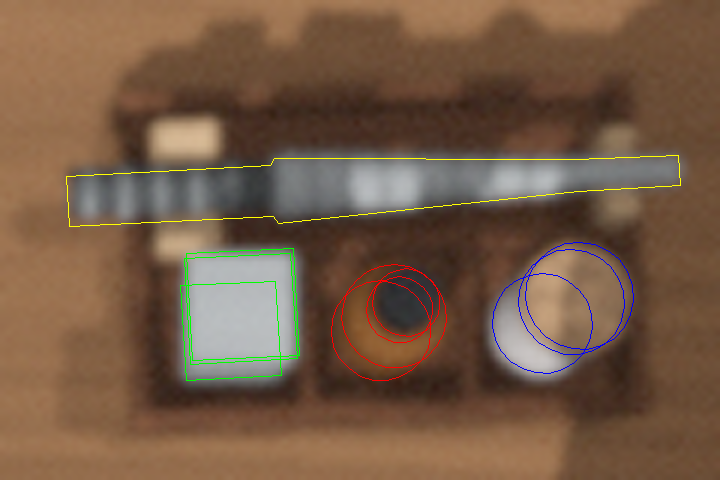

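View pics/p_side.png

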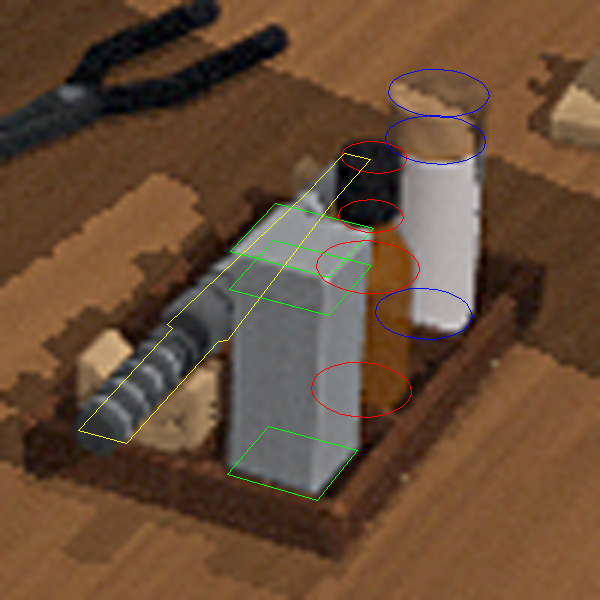

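>>> drive_tool([
  [0.1,-0.1,0.03],
  [0.2,-0.2,0.06],
  [0.3,-0.3,0.1],
  [0.4,-0.4,0.1],
  [0.5,-0.5,0.1],
  [0.6,-0.6,0.1],
  [0.6,-0.6,0.1],
], claw=[0.75,0.75,0.75,0.75,0.75,0.75,0.75], turn=[-0.2,-0.5,-0.8,-1,-1,-1,-1], grip_force=40)

```text
t: 2.78
tool_pos: [0.3736, 0.2398, 0.238]
tool_rot: [0.377, 0.926, -0.0, 0.0]
ft_force: [-1.2, 0.5, 0.8]
opening: 0.0642
```

>>> drive_tool([
  [0.1,-0.1,0],
  [0.2,-0.2,0],
  [0.3,-0.3,0],
  [0.4,-0.4,0],
  [0.44,-0.5,0],
  [0.44,-0.52,0],
  [0.44,-0.52,0],
], claw=[0.75,0.75,0.75,0.75,0.75,0.75,0.75], turn=[-0.2,-0.5,-0.8,-1,-1,-1,-1])

```text
t: 3.65
tool_pos: [0.5468, 0.0351, 0.2379]
tool_rot: [0.591, 0.806, 0.0, -0.0]
ft_force: [-1.1, 0.1, 0.5]
opening: 0.0638
```

>>> drive_tool([
  [0.004,0,0],
  [0.004,0,0],
  [0.004,0,-0.1],
  [0.004,0,-0.2],
  [0.004,0,-0.3],
  [0.004,0,-0.36],
  [0.004,0,-0.4],
  [0.004,0,-0.4],
  [0.004,0,-0.4],
  [0.004,0,-0.4],
  [0.004,0,-0.4],
  [0.004,0,-0.4],
], claw=[0.75,0.75,0.75,0.75,0.75,0.75,0.75,0.75,0.5,0.2,0.2,0.2], turn=[-0.3,-0.5,-0.5,-0.5,-0.5,-0.5,-0.5,-0.5,-0.5,-0.5,-0.5,-0.5], grip_force=40)

```text
t: 5.15
tool_pos: [0.5492, 0.0344, 0.0784]
tool_rot: [0.687, 0.726, 0.0, 0.0]
ft_force: [0.1, 0.2, 0.0]
opening: 0.017
```

Run:
```python
from h import *
print(state()['opening'],state()['t'])
S=grab_frame('side');Tp=grab_frame('top')
crop(S,'q_side',290,130,410,270,4);crop(Tp,'q_top',310,180,430,280,4)
```

```text
0.016977602036574026 5.15
```

View pics/q_side.png

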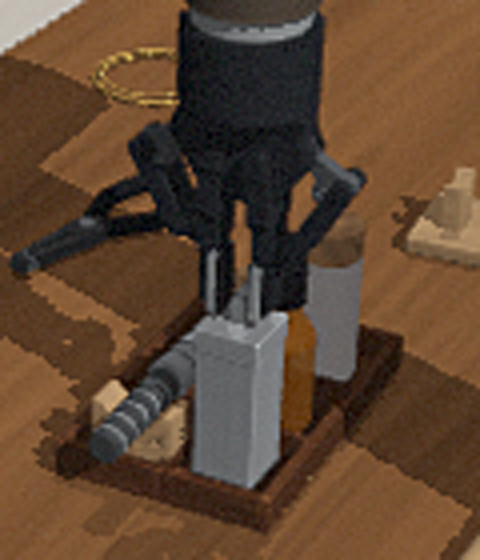

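View pics/q_top.png

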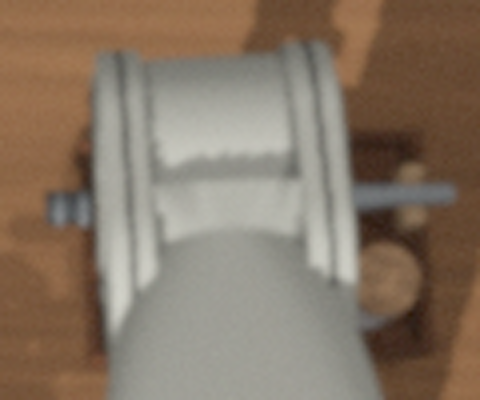

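Run:
```python
from h import *
S=grab_frame('side');s=state()
for P in([.549,.034,.078],[.549,.034,.108],[.549,.034,.12],[.549,-.0,.078],[.549,0.01,.09]): print(P,(proj(S,P)[0]-[290,130])*4)
print(s['q'],s['tool_pos'],s['ft_force'])
crop(S,'r_side',320,150,380,230,9)
```

```text
[0.549, 0.034, 0.078] [237.09210821 363.31642128]
[0.549, 0.034, 0.108] [239.03200903 317.35389796]
[0.549, 0.034, 0.12] [239.82284203 298.61650695]
[0.549, -0.0, 0.078] [264.97739018 336.55820619]
[0.549, 0.01, 0.09] [257.75187714 326.23314442]
[ 6.24353285e-02  4.17444331e-01 -6.74432823e-02  1.08586245e+00
  4.49887693e-06  1.57848086e+00] [0.54895606 0.03432038 0.07808215] [-0.57553134  0.18452778  0.58244937]
```

View pics/r_side.png

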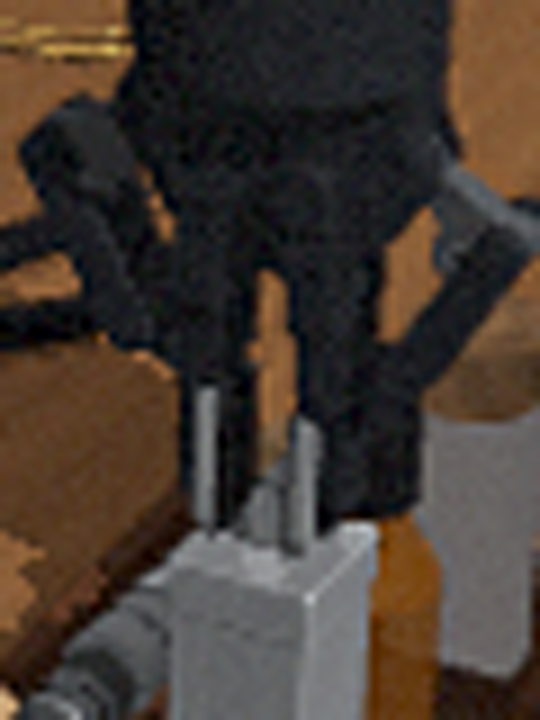

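Run:
```python
from h import *
S=grab_frame('side');Tp=grab_frame('top')
j=np.array([.262,.965,0])
im=cv2.imread('pics/side0.png');c=np.array([.131,.482,.198])
pts=[]
for z in(.198,.211,.25):
  for s in(-.0425,.0425):
    pts.append(proj(S,c*[1,1,0]+[0,0,z]+j*s)[0])
print(np.round(pts))
im=cv2.resize(im[280:420,420:580],None,fx=5,fy=5)
for k,p in enumerate(pts): cv2.circle(im,tuple(((p-[420,280])*5).astype(int)),4,[(0,0,255),(0,255,0),(255,0,0)][k//2],-1)
cv2.imwrite('pics/st.png',im)
print(regions_of(Tp,'tin')[:1] and 1)
```

```text
[[499. 376.]
 [462. 414.]
 [501. 369.]
 [463. 407.]
 [507. 347.]
 [468. 384.]]
[]
```

View pics/st.png

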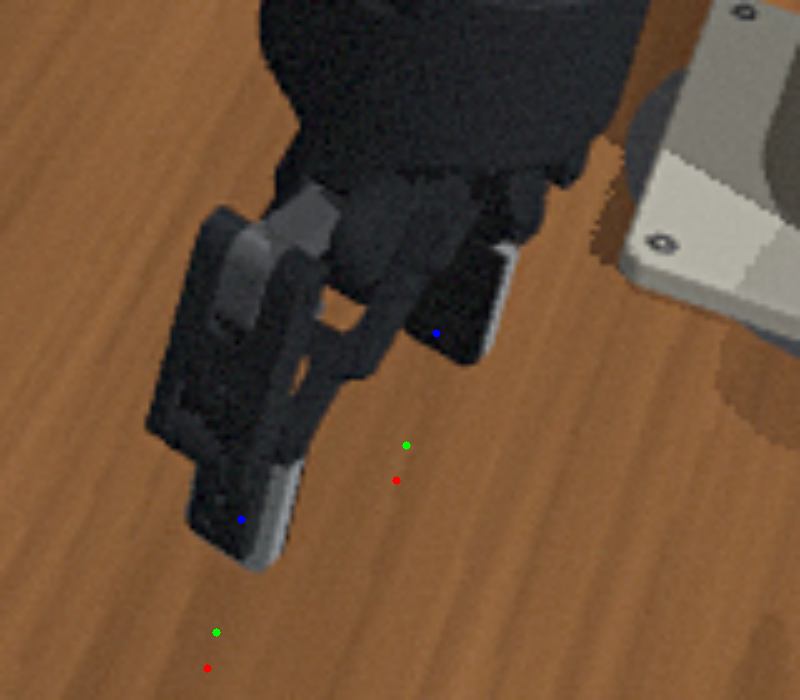

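Run:
```python
from h import *
im=cv2.imread('pics/top0.png');Tp=grab_frame('top')
j=np.array([.262,.965,0]);c=np.array([.131,.482,0])
im=cv2.resize(im[400:480,20:180],None,fx=5,fy=5)
for k,z in enumerate((.211,.24)):
  for s in(-.0425,.0425):
    p=proj(Tp,c+[0,0,z]+j*s)[0];print(p)
    cv2.circle(im,tuple(((p-[20,400])*5).astype(int)),4,[(0,0,255),(0,255,0)][k],-1)
cv2.imwrite('pics/st2.png',im)
S=grab_frame('side')
u=np.array([348.4,210.1])
for z in(.078,.09,.1,.11,.12): print(z,ray(S,u,z))
u=np.array([489,369.5])
for z in(.211,.22,.23,.24,.25): print(z,ray(S,u,z))
```

```text
[142.81182456 458.45413182]
[101.96823019 445.73371364]
[138.15702531 462.26479817]
[ 96.27260655 449.20105314]
0.078 [ 0.57296567 -0.00669124  0.078     ]
0.09 [0.56378803 0.01137793 0.09      ]
0.1 [0.55614001 0.02643557 0.1       ]
0.11 [0.54849198 0.04149321 0.11      ]
0.12 [0.54084395 0.05655085 0.12      ]
0.211 [0.13293735 0.44973225 0.211     ]
0.22 [0.13186058 0.45888767 0.22      ]
0.23 [0.13066417 0.46906036 0.23      ]
0.24 [0.12946775 0.47923305 0.24      ]
0.25 [0.12827134 0.48940574 0.25      ]
```

View pics/st2.png

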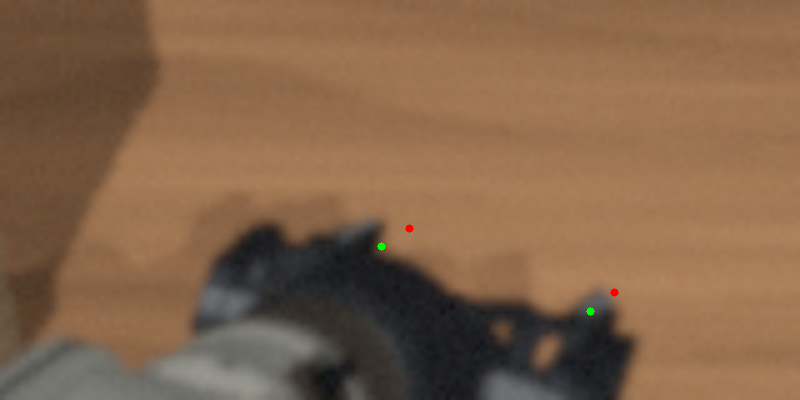

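>>> drive_tool([
  [0,0,0.1],
  [0,0,0.2],
  [0,0,0.25],
  [-0.03,0.1,0.25],
  [-0.07,0.2,0.25],
  [-0.07,0.29,0.2],
  [-0.07,0.29,0.1],
  [-0.07,0.29,0],
  [-0.07,0.29,-0.1],
  [-0.07,0.29,-0.2],
  [-0.07,0.29,-0.2],
], claw=[0.2,0.2,0.2,0,0,0,0,0,0,0,0], turn=[0,0,0,0,0,0,0,0,0,0,0])

```text
t: 6.92
tool_pos: [0.5174, 0.1494, -0.005]
tool_rot: [0.687, 0.726, -0.003, -0.002]
ft_force: [-0.5, 0.2, -0.3]
opening: -0.0004
```

Run:
```python
from h import *
print(state()['tool_pos'],state()['opening'])
S=grab_frame('side');crop(S,'t_side',270,150,410,290,5)
```

```text
[ 0.51743742  0.14943833 -0.0050412 ] -0.0003505659827244991
```

View pics/t_side.png

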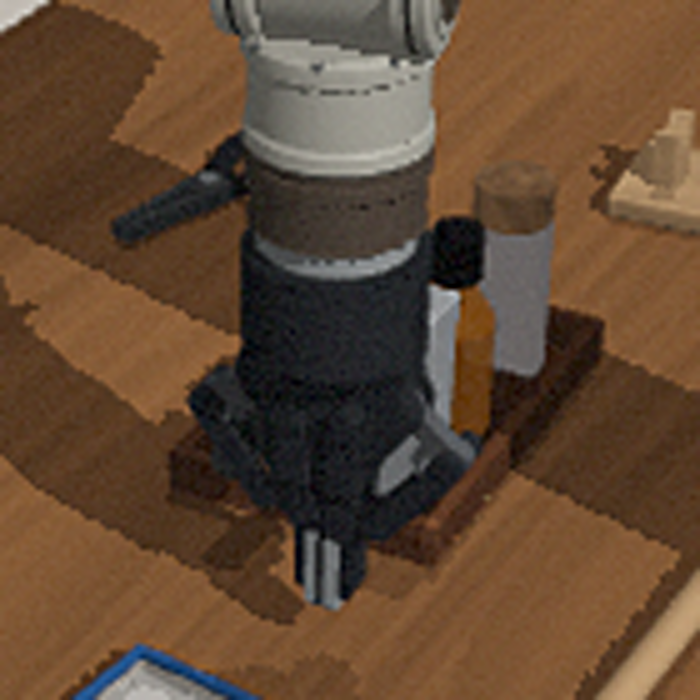

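>>> drive_tool([
  [0,0,-0.02],
  [0,0,-0.03],
  [0,0,-0.04],
  [0,0,-0.05],
  [0,0,-0.05],
], claw=[0,0,0,0,0], turn=[0,0,0,0,0])

```text
t: 7.6
tool_pos: [0.5207, 0.1504, -0.0222]
tool_rot: [0.687, 0.726, -0.0, -0.0]
ft_force: [-0.2, -0.2, -0.0]
opening: -0.0
```

>>> drive_tool([
  [0,0,-0.01],
  [0,0,-0.01],
], claw=[0,0], turn=[0,0])

```text
t: 7.85
tool_pos: [0.5206, 0.1504, -0.0263]
tool_rot: [0.687, 0.726, -0.0, -0.0]
ft_force: [0.5, -0.1, -0.7]
opening: 0.0001
```

>>> drive_tool([
  [0,0,-0.006],
  [0,0,-0.006],
], claw=[0,0], turn=[0,0])

```text
t: 8.1
tool_pos: [0.5208, 0.1504, -0.0286]
tool_rot: [0.687, 0.726, -0.0, -0.0]
ft_force: [0.5, 0.4, -1.1]
opening: 0.0001
```

>>> drive_tool([
  [0,0,-0.006],
  [0,0,-0.006],
], claw=[0,0], turn=[0,0])

```text
t: 8.35
tool_pos: [0.5208, 0.1504, -0.031]
tool_rot: [0.687, 0.726, -0.0, -0.0]
ft_force: [-1.2, -0.7, -0.9]
opening: 0.0001
```

>>> drive_tool([
  [0,0,-0.005],
  [0,0,-0.005],
], claw=[0,0], turn=[0,0])

```text
t: 8.6
tool_pos: [0.5208, 0.1504, -0.033]
tool_rot: [0.687, 0.726, -0.0, -0.0]
ft_force: [-0.3, -0.1, 0.3]
opening: -0.0001
```

>>> drive_tool([
  [0,0,-0.005],
  [0,0,-0.005],
], claw=[0,0], turn=[0,0])

```text
t: 8.85
tool_pos: [0.5211, 0.1505, -0.0332]
tool_rot: [0.687, 0.726, 0.0, 0.0]
ft_force: [-3.4, -0.7, 9.9]
opening: -0.0004
```

>>> drive_tool([
  [0,0,0.1],
  [0,0,0.22],
  [0,0,0.35],
  [0,0,0.5],
  [0,-0.1,0.5],
  [0.04,-0.2,0.5],
  [0.07,-0.28,0.5],
  [0.07,-0.29,0.5],
  [0.07,-0.29,0.5],
], claw=[0,0,0.3,0.75,0.75,0.75,0.75,0.75,0.75], turn=[0,0,0,0,0,0,0,0,0])

```text
t: 9.98
tool_pos: [0.5486, 0.0345, 0.165]
tool_rot: [0.688, 0.726, -0.0, -0.0]
ft_force: [0.8, -0.6, -0.3]
opening: 0.0645
```

>>> drive_tool([
  [0,0,-0.1],
  [0,0,-0.2],
  [0,0,-0.26],
  [0,0,-0.3],
  [0,0,-0.3],
  [0,0,-0.3],
  [0,0,-0.3],
  [0,0,-0.3],
  [0,0,-0.3],
  [0,0,-0.3],
  [0,0,-0.3],
  [0,0,-0.3],
], claw=[0.75,0.75,0.75,0.75,0.75,0.4,0.4,0.2,0.2,0.2,0.2,0.2], turn=[0,0,0,0,0,0,0,0,0,0,0,0], grip_force=40)

```text
t: 11.48
tool_pos: [0.5499, 0.0346, 0.0467]
tool_rot: [0.687, 0.726, 0.001, 0.001]
ft_force: [-1.5, 0.2, 6.2]
opening: 0.0396
```

>>> drive_tool([
  [0,0,0.03],
  [0,0,0.1],
  [0,0,0.2],
  [0,0.06,0.25],
  [-0.01,0.15,0.25],
  [-0.01,0.25,0.25],
  [-0.02,0.35,0.25],
  [-0.03,0.45,0.25],
  [-0.03,0.54,0.25],
  [-0.03,0.6,0.25],
  [-0.03,0.62,0.25],
  [-0.03,0.62,0.25],
], claw=[0.2,0.2,0.2,0.2,0.2,0.2,0.2,0.2,0.2,0.2,0.2,0.2], turn=[0,0,0,0,0,0,0,0,0,0,0,0])

```text
t: 12.98
tool_pos: [0.537, 0.282, 0.145]
tool_rot: [0.687, 0.726, -0.0, 0.0]
ft_force: [0.4, 0.3, -1.2]
opening: 0.0391
```

Run:
```python
from h import *
print(state()['tool_pos'],state()['opening'])
S=grab_frame('side');crop(S,'u_side',230,120,420,360,3)
```

```text
[0.53697848 0.28199165 0.14503534] 0.03914772852429331
```

View pics/u_side.png

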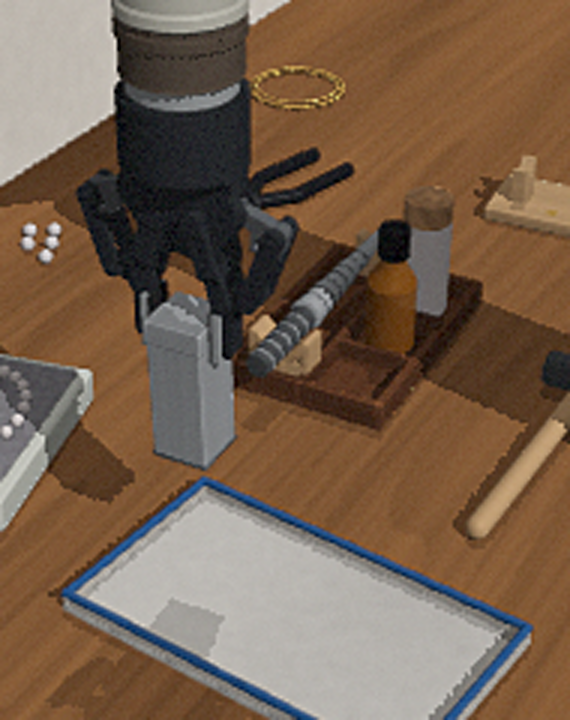

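>>> drive_tool([
  [0,0,-0.06],
  [0,0,-0.14],
  [0,0,-0.2],
  [0,0,-0.235],
  [0,0,-0.25],
  [0,0,-0.257],
  [0,0,-0.257],
], claw=[0.2,0.2,0.2,0.2,0.2,0.2,0.2], turn=[0,0,0,0,0,0,0])

```text
t: 13.9
tool_pos: [0.5376, 0.2827, 0.0433]
tool_rot: [0.687, 0.726, 0.001, 0.0]
ft_force: [0.2, 0.1, -1.2]
opening: 0.0398
```

>>> drive_tool([
  [0,0,-0.003],
  [0,0,-0.003],
], claw=[0.2,0.2], turn=[0,0])

```text
t: 14.15
tool_pos: [0.5377, 0.2829, 0.0427]
tool_rot: [0.687, 0.726, 0.001, 0.0]
ft_force: [-1.6, -0.5, 5.1]
opening: 0.0396
```

>>> drive_tool([
  [0,0,0.001],
  [0,0,0.002],
  [0,0,0.002],
  [0,0,0.1],
  [0,0,0.2],
  [0,-0.05,0.3],
  [0.01,-0.2,0.3],
  [0.02,-0.35,0.3],
  [0.03,-0.5,0.3],
  [0.03,-0.65,0.3],
  [0.03,-0.77,0.3],
  [0.03,-0.77,0.3],
], claw=[0.4,0.75,0.75,0.75,0.75,0.75,0.75,0.75,0.75,0.75,0.75,0.75], turn=[0,0,0,0,0,0,0,0,0,0,0,0])

```text
t: 15.65
tool_pos: [0.5486, -0.0289, 0.1608]
tool_rot: [0.69, 0.724, -0.0, -0.0]
ft_force: [0.2, 0.8, 0.5]
opening: 0.0641
```

Run:
```python
from h import *
print(state()['tool_pos'],state()['opening'])
S=grab_frame('side');crop(S,'v_side',230,120,420,360,3)
print([(np.round(d['at'],3),d['conf']) for d in spot_point(S,'tin')],[(np.round(d['at'],3),d['conf']) for d in spot_point(S,'bottle')])
```

```text
[ 0.54857653 -0.02890096  0.16083877] 0.06413552334778252
[(array([0.536, 0.283, 0.01 ]), 0.81)] [(array([ 0.551, -0.029,  0.004]), 0.79)]
```

View pics/v_side.png

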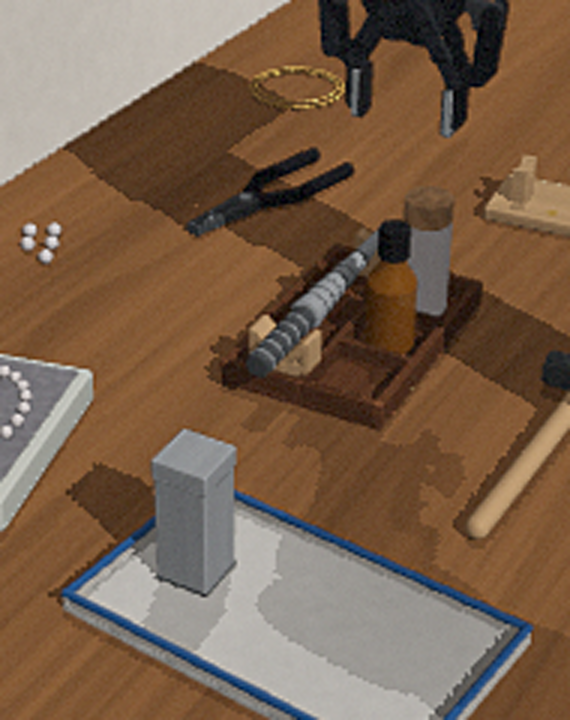

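>>> drive_tool([
  [0,0,-0.08],
  [0,0,-0.16],
  [0,0,-0.24],
  [0,0,-0.28],
  [0,0,-0.28],
  [0,0,-0.28],
  [0,0,-0.28],
  [0,0,-0.28],
  [0,0,-0.28],
  [0,0,-0.28],
  [0,0,-0.28],
  [0,0,-0.28],
], claw=[0.75,0.75,0.75,0.75,0.75,0.4,0.4,0.1,0.1,0.1,0.1,0.1], turn=[0,0,0,0,0,0,0,0,0,0,0,0], grip_force=40)

```text
t: 17.3
tool_pos: [0.5501, -0.0257, 0.0505]
tool_rot: [0.687, 0.726, 0.001, 0.001]
ft_force: [0.6, 0.6, 5.1]
opening: 0.0241
```

>>> drive_tool([
  [0,0,0.03],
  [0,0,0.1],
  [0,0,0.2],
  [0,0.05,0.28],
  [-0.03,0.15,0.3],
  [-0.06,0.26,0.3],
  [-0.1,0.38,0.3],
  [-0.14,0.5,0.3],
  [-0.18,0.62,0.3],
  [-0.22,0.73,0.3],
  [-0.233,0.79,0.3],
  [-0.233,0.79,0.3],
], claw=[0.1,0.1,0.1,0.1,0.1,0.1,0.1,0.1,0.1,0.1,0.1,0.1], turn=[0,0,0,0,0,0,0,0,0,0,0,0])

```text
t: 18.8
tool_pos: [0.4547, 0.2918, 0.169]
tool_rot: [0.686, 0.727, -0.001, -0.0]
ft_force: [0.1, -0.2, -1.2]
opening: 0.024
```

>>> drive_tool([
  [0,0,-0.06],
  [0,0,-0.14],
  [0,0,-0.2],
  [0,0,-0.26],
  [0,0,-0.29],
  [0,0,-0.302],
  [0,0,-0.308],
  [0,0,-0.308],
], claw=[0.1,0.1,0.1,0.1,0.1,0.1,0.1,0.1], turn=[0,0,0,0,0,0,0,0])

```text
t: 19.8
tool_pos: [0.4564, 0.2907, 0.0468]
tool_rot: [0.687, 0.726, 0.001, 0.0]
ft_force: [0.3, 0.3, -2.4]
opening: 0.0241
```

>>> drive_tool([
  [0,0,-0.002],
  [0,0,-0.002],
  [0,0,-0.001],
  [0,0,0],
  [0,0,0],
  [0,0,0.1],
  [0,0,0.2],
], claw=[0.1,0.1,0.3,0.6,0.75,0.75,0.75], turn=[0,0,0,0,0,0,0])

```text
t: 20.68
tool_pos: [0.4551, 0.29, 0.1261]
tool_rot: [0.687, 0.726, -0.001, -0.0]
ft_force: [0.4, 1.0, 0.1]
opening: 0.064
```

>>> drive_tool([
  [0,0,0.1],
  [0.04,-0.14,0.1],
  [0.08,-0.28,0.1],
  [0.12,-0.42,0.1],
  [0.16,-0.56,0.1],
  [0.2,-0.7,0.1],
  [0.23,-0.84,0.1],
  [0.244,-0.95,0.1],
  [0.244,-0.95,0.1],
], claw=[0.75,0.75,0.75,0.75,0.75,0.75,0.75,0.75,0.75], turn=[0,0,0,0,0,0,0,0,0])

```text
t: 21.8
tool_pos: [0.5533, -0.0927, 0.1654]
tool_rot: [0.689, 0.724, -0.0, -0.0]
ft_force: [-0.6, 0.5, -0.2]
opening: 0.0637
```

Run:
```python
from h import *
print(state()['tool_pos'],state()['opening'])
S=grab_frame('side');crop(S,'w_side',230,120,420,360,3)
for q in('tin','bottle','flux_jar'):print([(np.round(d['at'],3),d['conf']) for d in spot_point(S,q)])
```

```text
[ 0.55328071 -0.0927153   0.16540038] 0.06374786825300854
[(array([0.534, 0.282, 0.007]), 0.93), (array([ 0.578, -0.023, -0.   ]), 0.6)]
[(array([0.455, 0.29 , 0.003]), 0.87)]
[(array([ 0.554, -0.09 ,  0.008]), 0.88), (array([ 0.389,  0.021, -0.008]), 0.36)]
```

View pics/w_side.png

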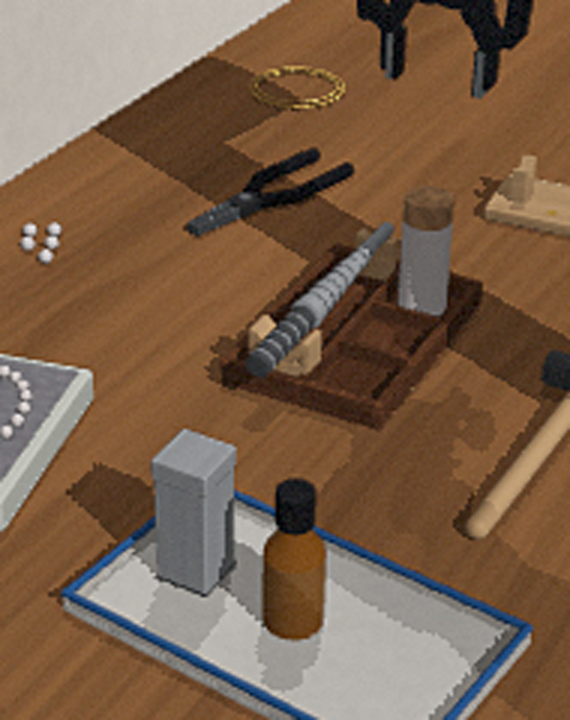

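>>> drive_tool([
  [0,0,-0.08],
  [0,0,-0.16],
  [0,0,-0.24],
  [0,0,-0.298],
  [0,0,-0.298],
  [0,0,-0.298],
  [0,0,-0.298],
  [0,0,-0.298],
  [0,0,-0.298],
  [0,0,-0.298],
  [0,0,-0.298],
  [0,0,-0.298],
], claw=[0.75,0.75,0.75,0.75,0.75,0.4,0.4,0.2,0.2,0.2,0.2,0.2], turn=[0,0,0,0,0,0,0,0,0,0,0,0], grip_force=40)

```text
t: 23.5
tool_pos: [0.5543, -0.0895, 0.0484]
tool_rot: [0.687, 0.726, 0.001, 0.001]
ft_force: [-1.7, 1.1, 6.4]
opening: 0.0385
```

>>> drive_tool([
  [0,0,0.03],
  [0,0,0.1],
  [0,0,0.2],
  [-0.03,0.05,0.28],
  [-0.09,0.15,0.3],
  [-0.15,0.27,0.3],
  [-0.22,0.4,0.3],
  [-0.29,0.54,0.3],
  [-0.35,0.68,0.3],
  [-0.41,0.82,0.3],
  [-0.44,0.93,0.3],
  [-0.44,0.965,0.3],
], claw=[0.2,0.2,0.2,0.2,0.2,0.2,0.2,0.2,0.2,0.2,0.2,0.2], turn=[0,0,0,0,0,0,0,0,0,0,0,0])

```text
t: 25.0
tool_pos: [0.3765, 0.2987, 0.1673]
tool_rot: [0.686, 0.728, 0.0, 0.0]
ft_force: [0.4, -0.2, -1.4]
opening: 0.039
```

>>> drive_tool([
  [0,0,0],
  [0,0,-0.06],
  [0,0,-0.14],
  [0,0,-0.2],
  [0,0,-0.26],
  [0,0,-0.29],
  [0,0,-0.302],
  [0,0,-0.308],
  [0,0,-0.308],
], claw=[0.2,0.2,0.2,0.2,0.2,0.2,0.2,0.2,0.2], turn=[0,0,0,0,0,0,0,0,0])

```text
t: 26.12
tool_pos: [0.378, 0.2968, 0.0445]
tool_rot: [0.687, 0.726, 0.001, 0.0]
ft_force: [-0.6, -0.5, -1.3]
opening: 0.0389
```

>>> drive_tool([
  [0,0,-0.002],
  [0,0,-0.002],
  [0,0,-0.001],
  [0,0,0],
  [0,0,0],
  [0,0,0.1],
  [0,0,0.2],
  [0,0,0.3],
], claw=[0.2,0.2,0.3,0.6,0.75,0.75,0.75,0.75], turn=[0,0,0,0,0,0,0,0])

```text
t: 27.12
tool_pos: [0.3772, 0.2963, 0.1645]
tool_rot: [0.687, 0.726, -0.0, -0.0]
ft_force: [-0.2, 0.3, 0.1]
opening: 0.0636
```

>>> drive_tool([
  [0,-0.1,0],
  [0.08,-0.2,0],
  [0.16,-0.3,0],
  [0.24,-0.4,0],
  [0.32,-0.5,0],
  [0.4,-0.6,0],
  [0.5,-0.69,0],
  [0.56,-0.735,0],
  [0.56,-0.735,0],
], claw=[0.65,0.65,0.65,0.65,0.65,0.65,0.65,0.65,0.65], turn=[0,0,0,0,0,0,0,0,0])

```text
t: 28.25
tool_pos: [0.6024, 0.0008, 0.1624]
tool_rot: [0.688, 0.725, -0.0, -0.0]
ft_force: [-0.4, 0.5, -1.1]
opening: 0.0557
```

Run:
```python
from h import *
print(state()['tool_pos'],state()['opening'],state()['tool_rot'])
S=grab_frame('side');crop(S,'x_side',230,120,430,380,3)
for q in('tin','bottle','flux_jar','mandrel'):print([(np.round(d['at'],3),d['conf']) for d in spot_point(S,q)])
```

```text
[0.60243592 0.00076093 0.16238991] 0.0556702352985065 [ 6.88423255e-01  7.25309085e-01 -3.04024501e-04 -2.47520906e-04]
[(array([0.536, 0.284, 0.005]), 0.67)]
[(array([ 0.455,  0.286, -0.001]), 0.7)]
[(array([0.379, 0.295, 0.006]), 0.6)]
[(array([0.716, 0.527, 0.012]), 0.71), (array([0.379, 0.504, 0.012]), 0.7), (array([0.602, 0.053, 0.04 ]), 0.57), (array([0.377, 0.294, 0.008]), 0.46)]
```

View pics/x_side.png

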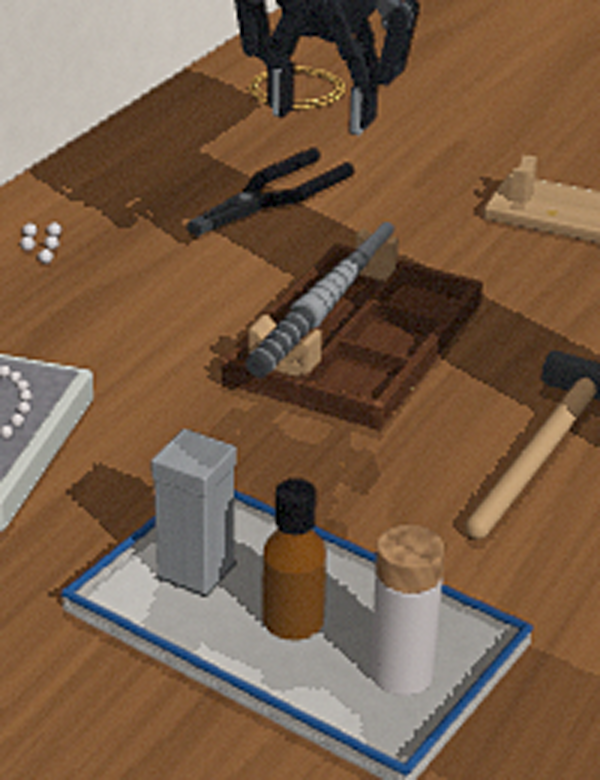

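>>> drive_tool([
  [0,0,-0.1],
  [0,0,-0.2],
  [0,0,-0.28],
  [0,0,-0.34],
  [0,0,-0.38],
  [0,0,-0.41],
  [0,0,-0.42],
  [0,0,-0.42],
], claw=[0.65,0.65,0.65,0.65,0.65,0.65,0.65,0.65], turn=[0,0,0,0,0,0,0,0], grip_force=60)

```text
t: 29.5
tool_pos: [0.6017, 0.0025, -0.004]
tool_rot: [0.687, 0.726, 0.0, 0.0]
ft_force: [-0.1, -0.1, 0.0]
opening: 0.0558
```

>>> drive_tool([
  [0,0,0],
  [0,0,0],
  [0,0,0],
  [0,0,0],
  [0,0,0],
  [0,0,0],
  [0,0,0],
], claw=[0.4,0.3,0.2,0.1,0.1,0.1,0.1], turn=[0,0,0,0,0,0,0])

```text
t: 30.38
tool_pos: [0.6028, 0.0025, -0.0033]
tool_rot: [0.687, 0.726, 0.001, 0.001]
ft_force: [3.2, -0.4, 5.6]
opening: 0.0224
```

>>> drive_tool([
  [0,0,0.02],
  [0,0,0.06],
  [0,0,0.12],
  [0,0,0.2],
  [0,0,0.26],
  [0,0,0.26],
], claw=[0.1,0.1,0.1,0.1,0.1,0.1], turn=[0,0,0,0,0,0])

```text
t: 31.12
tool_pos: [0.6025, 0.0024, 0.1019]
tool_rot: [0.687, 0.726, 0.001, 0.001]
ft_force: [-0.6, -0.4, -4.7]
opening: 0.0222
```

Run:
```python
from h import *
print(state()['tool_pos'],state()['opening'],state()['wrist_torque'])
S=grab_frame('side');crop(S,'y_side',260,100,430,280,4)
```

```text
[0.60252194 0.0024283  0.10189392] 0.022246281765588977 [ 0.04781055  0.0047693  -0.01904958]
```

View pics/y_side.png

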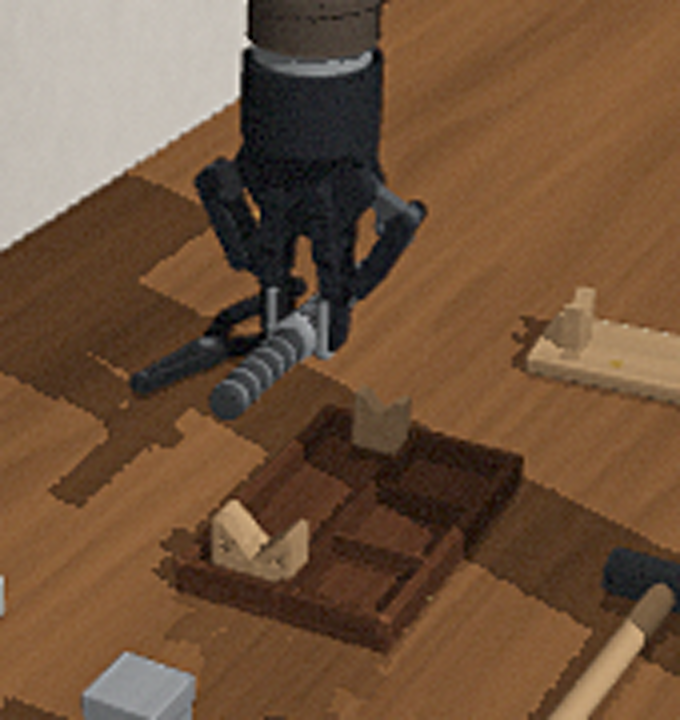

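Run:
```python
from h import *
S=grab_frame('side');crop(S,'z_side',300,160,360,215,11)
for z in(.145,.147,.15):print(ray(S,(316.5,199.6),z))
for i in range(3):print(state()['wrist_torque'],state()['ft_force']); grab_frame('side')
for q in [('mandrel')]:print([(np.round(d['at'],3),d['conf']) for d in spot_point(grab_frame('side'),q)])
```

```text
[0.60126384 0.09071086 0.145     ]
[0.59946478 0.09373419 0.147     ]
[0.5967662  0.09826919 0.15      ]
[ 0.03787658 -0.03519434 -0.00449132] [ 0.42429869 -0.53101579 -4.85052365]
[0.09446781 0.01807728 0.00476964] [ 0.43941117  0.06654626 -4.49084874]
[ 0.02021127 -0.04454634 -0.04216859] [ 0.13363807  0.59513139 -5.20266067]
[(array([0.376, 0.504, 0.013]), 0.73), (array([0.6  , 0.056, 0.142]), 0.71), (array([0.717, 0.525, 0.013]), 0.61)]
```

View pics/z_side.png

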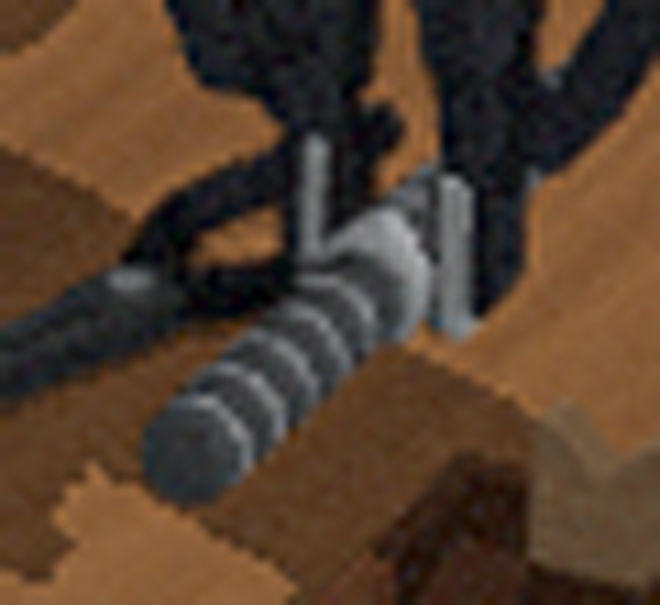

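>>> drive_tool([
  [0,0,0.04],
  [-0.04,-0.05,0.08],
  [-0.08,-0.1,0.1],
  [-0.12,-0.17,0.1],
  [-0.16,-0.24,0.1],
  [-0.2,-0.3,0.1],
], claw=[0.1,0.1,0.1,0.1,0.1,0.1], turn=[0.1,0.25,0.45,0.65,0.85,1])

```text
t: 32.22
tool_pos: [0.5204, -0.1185, 0.1391]
tool_rot: [0.485, 0.874, -0.0, -0.0]
ft_force: [0.4, 0.4, -4.5]
opening: 0.0225
```

>>> drive_tool([
  [-0.04,-0.07,0],
  [-0.08,-0.14,0],
  [-0.12,-0.21,0],
  [-0.16,-0.28,0],
  [-0.2,-0.35,0],
  [-0.2,-0.4,0],
], claw=[0.1,0.1,0.1,0.1,0.1,0.1], turn=[0.2,0.4,0.6,0.8,0.95,1])

```text
t: 32.98
tool_pos: [0.4397, -0.2784, 0.1391]
tool_rot: [0.255, 0.967, 0.0, -0.001]
ft_force: [0.6, -0.1, -4.7]
opening: 0.0222
```

>>> drive_tool([
  [0,-0.05,0],
  [0,-0.098,0],
  [-0.0045,-0.098,0],
  [-0.0045,-0.098,0],
  [-0.0045,-0.098,0],
  [-0.0045,-0.098,0],
], claw=[0.1,0.1,0.1,0.1,0.1,0.1], turn=[0.2,0.4,0.6,0.8,0.95,1])

```text
t: 33.72
tool_pos: [0.4392, -0.3166, 0.1391]
tool_rot: [0.008, 1.0, 0.0, -0.0]
ft_force: [-0.1, 0.1, -5.2]
opening: 0.0222
```

>>> drive_tool([
  [0,0,0],
  [0,0,0],
  [0,0,0],
  [0,0,0],
], claw=[0.1,0.1,0.1,0.1], turn=[0.15,0.26,0.26,0.26])

```text
t: 34.22
tool_pos: [0.4395, -0.3167, 0.1394]
tool_rot: [-0.057, 0.998, 0.0, -0.0]
ft_force: [0.1, 0.8, -4.7]
opening: 0.0223
```

```bash
cat > m.py <<'E'
from ov import *
s=state();print(s['tool_pos'],s['opening'],s['tool_rot'],s['ft_force'])
q=s['tool_rot'];jy=2*np.arctan2(q[1],q[0])-np.pi/2;print('jaw yaw',np.degrees(jy),'mand yaw',np.degrees(jy)-90)
S=grab_frame('side');Tp=grab_frame('top');d=allb()
crop(S,'m1_side',370,90,500,240,5);crop(Tp,'m1_top',440,180,560,350,4)
for f in(S,Tp): print([(np.round(x['at'],3),round(x['conf'],2)) for x in spot_point(f,'mandrel')])
E
python3 m.py
```

```text
[ 0.43946659 -0.31668871  0.13944528] 0.022250233232994437 [-5.65783679e-02  9.98398151e-01  8.06816688e-05 -1.17377397e-04] [ 0.11644902  0.82950317 -4.67550365]
jaw yaw 96.48686745528262 mand yaw 6.486867455282621
[(array([ 0.389, -0.323,  0.184]), 0.96), (array([0.376, 0.501, 0.014]), 0.86), (array([0.72 , 0.524, 0.012]), 0.68)]
[(array([0.376, 0.5  , 0.01 ]), 0.87), (array([ 0.384, -0.325,  0.189]), 0.6), (array([0.718, 0.532, 0.009]), 0.59)]
```

View pics/m1_side.png

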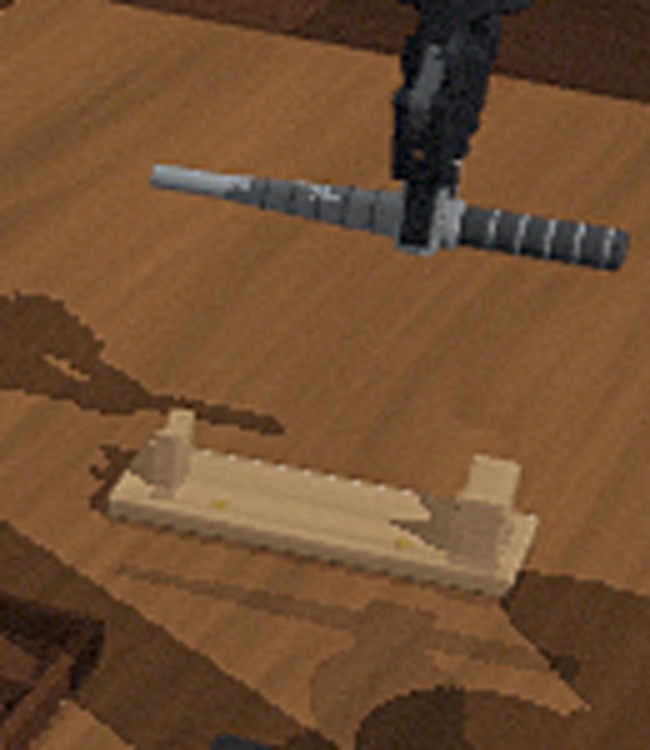

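View pics/m1_top.png

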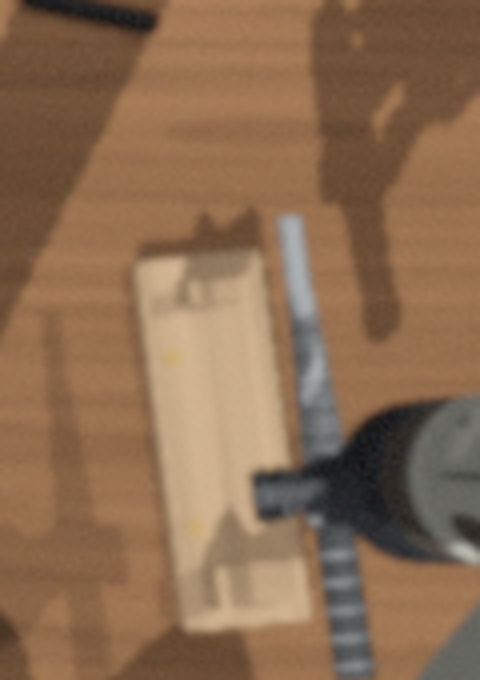

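>>> drive_tool([
  [0.003,0,-0.06],
  [0.003,0,-0.12],
  [0.003,0,-0.18],
  [0.003,0,-0.23],
  [0.003,0,-0.27],
  [0.003,0,-0.3],
  [0.003,0,-0.31],
  [0.003,0,-0.31],
], claw=[0.1,0.1,0.1,0.1,0.1,0.1,0.1,0.1], turn=[0,0,0,0,0,0,0,0])

```text
t: 35.42
tool_pos: [0.4409, -0.3169, 0.0157]
tool_rot: [-0.057, 0.998, -0.0, 0.0]
ft_force: [0.0, 0.4, -4.5]
opening: 0.0221
```

```bash
sed -i "s/m1_/m2_/g" m.py; python3 m.py
```

```text
[ 0.4409084  -0.31689889  0.01573147] 0.022054966661475234 [-5.70436946e-02  9.98371674e-01 -8.60311917e-05  9.74968954e-05] [ 0.02489213  0.37810331 -4.51989932]
jaw yaw 96.54027622190124 mand yaw 6.540276221901237
[(array([ 0.39 , -0.323,  0.059]), 0.94), (array([0.716, 0.528, 0.011]), 0.83), (array([0.38 , 0.5  , 0.012]), 0.79)]
[(array([0.373, 0.498, 0.012]), 0.75), (array([0.718, 0.533, 0.006]), 0.74), (array([ 0.388, -0.323,  0.065]), 0.71), (array([ 0.753,  0.245, -0.002]), 0.43)]
```

View pics/m2_side.png

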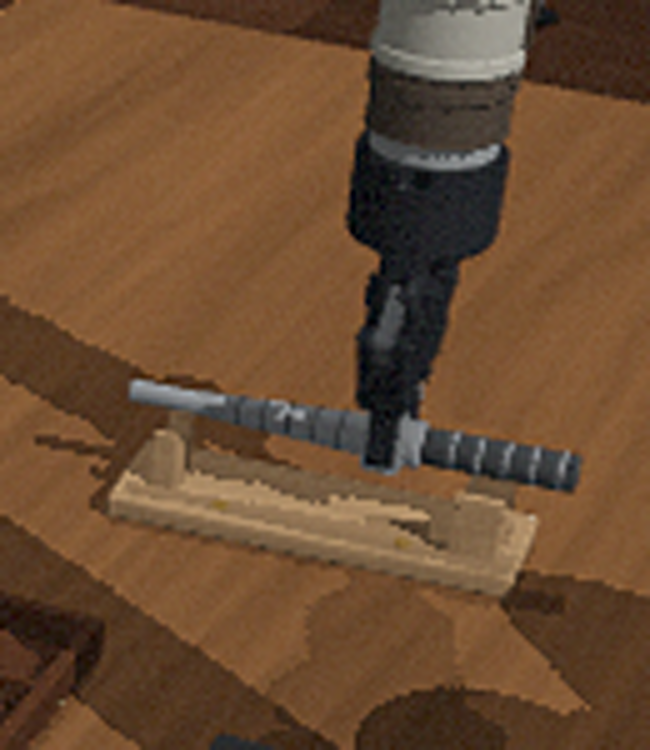

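View pics/m2_top.png

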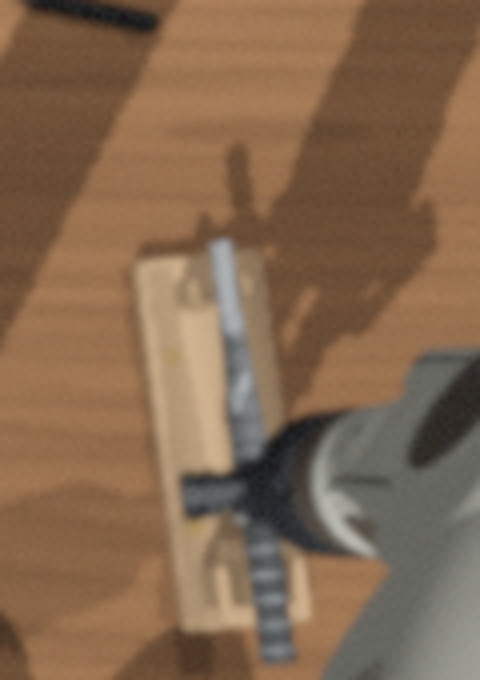

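>>> drive_tool([
  [0,0,-0.012],
  [0,0,-0.024],
  [0,0,-0.034],
  [0,0,-0.042],
  [0,0,-0.046],
  [0,0,-0.046],
], claw=[0.1,0.1,0.1,0.1,0.1,0.1], turn=[0,0,0,0,0,0])

```text
t: 36.38
tool_pos: [0.441, -0.3174, -0.0025]
tool_rot: [-0.057, 0.998, -0.001, 0.0]
ft_force: [-0.1, -2.1, -3.3]
opening: 0.0224
```

>>> drive_tool([
  [0,0,-0.003],
  [0,0,-0.003],
  [0,0,-0.003],
], claw=[0.1,0.1,0.1], turn=[0,0,0])

```text
t: 36.75
tool_pos: [0.4413, -0.3178, -0.003]
tool_rot: [-0.057, 0.998, -0.001, 0.001]
ft_force: [-1.7, -3.5, 5.3]
opening: 0.022
```

>>> drive_tool([
  [0,0,0],
  [0,0,0],
  [0,0,0],
  [0,0,0],
  [0,0,0],
  [0,0,0.06],
  [0,0,0.14],
  [0,0,0.24],
  [0,0,0.34],
], claw=[0.25,0.35,0.5,0.65,0.65,0.65,0.65,0.65,0.65], turn=[0,0,0,0,0,0,0,0,0])

```text
t: 37.88
tool_pos: [0.4406, -0.3165, 0.133]
tool_rot: [-0.057, 0.998, 0.0, -0.0]
ft_force: [0.4, -0.3, -0.8]
opening: 0.0556
```

```bash
sed -i "s/m2_/m3_/g" m.py; python3 m.py
```

```text
[ 0.44058172 -0.31645826  0.13300446] 0.05564335829125524 [-5.71276605e-02  9.98366839e-01  2.62200037e-04 -1.29824924e-04] [ 0.41469128 -0.29725649 -0.8135657 ]
jaw yaw 96.54991394452608 mand yaw 6.549913944526082
[(array([0.38 , 0.5  , 0.012]), 0.84), (array([0.72 , 0.524, 0.01 ]), 0.79), (array([ 0.391, -0.325,  0.042]), 0.72)]
[(array([ 0.387, -0.324,  0.044]), 0.97), (array([0.717, 0.532, 0.01 ]), 0.67), (array([0.374, 0.498, 0.007]), 0.57)]
```

View pics/m3_side.png

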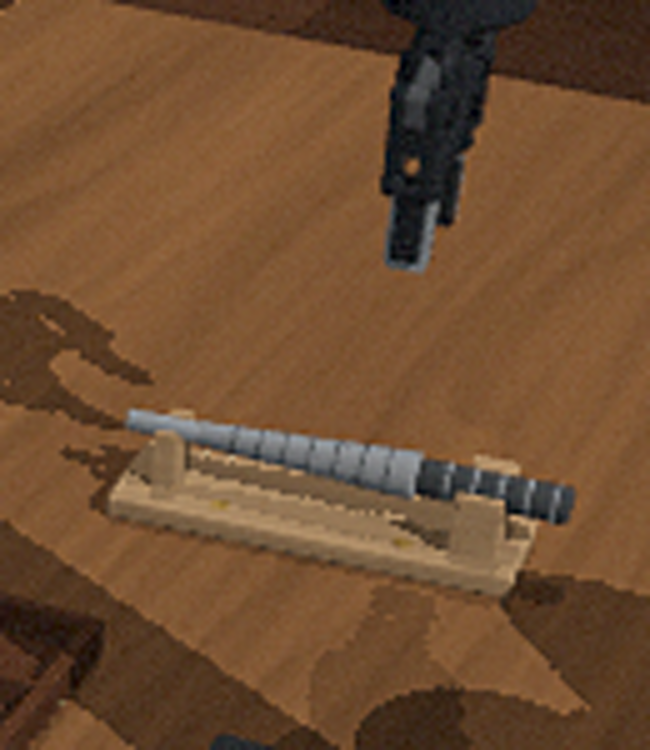

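View pics/m3_top.png

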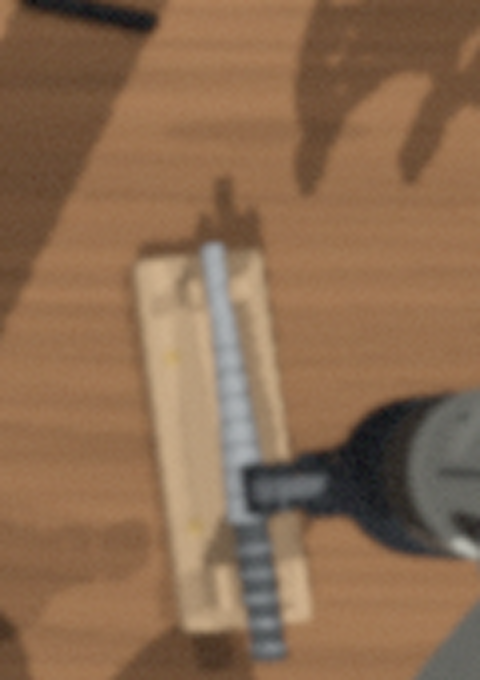

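>>> drive_tool([
  [0,0.1,0.08],
  [-0.02,0.22,0.08],
  [-0.04,0.34,0.08],
  [-0.057,0.46,0.08],
], claw=[0.75,0.75,0.75,0.75], turn=[-0.2,-0.5,-0.8,-1])

```text
t: 38.58
tool_pos: [0.4164, -0.131, 0.1624]
tool_rot: [0.194, 0.981, 0.0, -0.002]
ft_force: [0.6, -0.4, 0.5]
opening: 0.0638
```

>>> drive_tool([
  [0,0.12,0],
  [-0.02,0.24,0],
  [-0.03,0.36,0],
  [-0.05,0.48,0],
], claw=[0.75,0.75,0.75,0.75], turn=[-0.3,-0.6,-0.85,-1])

```text
t: 39.08
tool_pos: [0.3966, 0.0606, 0.1625]
tool_rot: [0.43, 0.903, -0.001, -0.001]
ft_force: [0.1, 0.1, 0.8]
opening: 0.0643
```

>>> drive_tool([
  [0,0.12,0],
  [-0.02,0.24,0],
  [-0.03,0.36,0],
  [-0.05,0.48,0],
  [-0.05,0.56,0],
  [-0.05,0.593,0],
  [-0.05,0.593,0],
], claw=[0.75,0.75,0.75,0.75,0.75,0.75,0.75], turn=[-0.3,-0.6,-0.85,-1,-1,-1,-1])

```text
t: 39.95
tool_pos: [0.3773, 0.2961, 0.1628]
tool_rot: [0.638, 0.77, -0.001, -0.0]
ft_force: [-0.4, 0.0, 0.3]
opening: 0.0642
```

>>> drive_tool([
  [0,0,0],
  [0,0,0],
  [0,0,0],
], claw=[0.75,0.75,0.75], turn=[-0.26,-0.26,-0.26])

```text
t: 40.33
tool_pos: [0.378, 0.2954, 0.1639]
tool_rot: [0.687, 0.726, -0.0, 0.0]
ft_force: [-0.1, -0.1, -0.1]
opening: 0.0644
```

Run:
```python
from h import *
print(state()['tool_pos'],state()['opening'],state()['tool_rot'])
S=grab_frame('side');crop(S,'a_side',230,120,430,380,3)
for q in('tin','bottle','flux_jar'):print([(np.round(d['at'],3),d['conf']) for d in spot_point(S,q)])
```

```text
[0.37803381 0.29541684 0.16393069] 0.06435353968364478 [ 6.87289117e-01  7.26383929e-01 -2.32895037e-04  4.87658347e-05]
[(array([0.536, 0.284, 0.006]), 0.79)]
[(array([0.454, 0.286, 0.001]), 0.9)]
[(array([0.375, 0.297, 0.004]), 0.97)]
```

View pics/a_side.png

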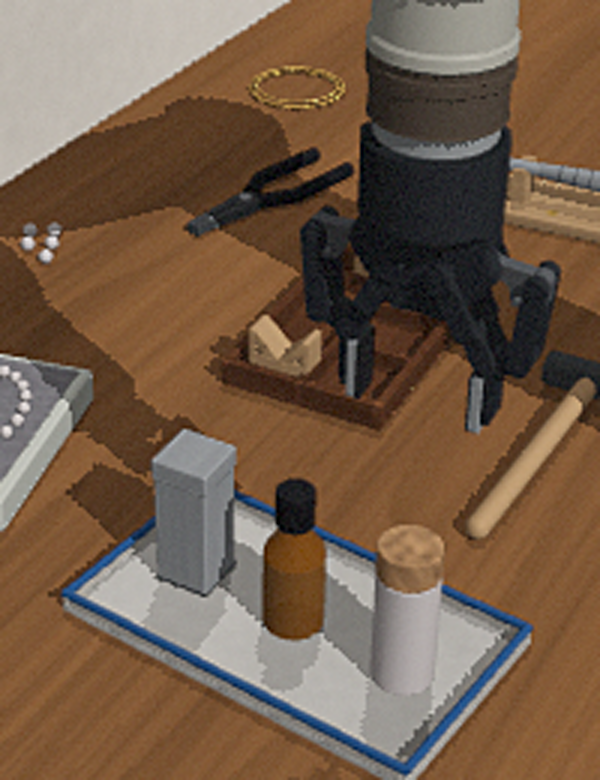

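>>> drive_tool([
  [0,0.003,-0.08],
  [0,0.003,-0.16],
  [0,0.003,-0.24],
  [0,0.003,-0.3],
  [0,0.003,-0.3],
  [0,0.003,-0.3],
  [0,0.003,-0.3],
  [0,0.003,-0.3],
  [0,0.003,-0.3],
  [0,0.003,-0.3],
  [0,0.003,-0.3],
  [0,0.003,-0.3],
], claw=[0.75,0.75,0.75,0.75,0.75,0.4,0.4,0.2,0.2,0.2,0.2,0.2], turn=[0,0,0,0,0,0,0,0,0,0,0,0], grip_force=40)

```text
t: 42.02
tool_pos: [0.3786, 0.2984, 0.0453]
tool_rot: [0.687, 0.726, 0.001, -0.0]
ft_force: [-2.2, -0.9, 5.3]
opening: 0.0391
```

>>> drive_tool([
  [0,0,0.03],
  [0,0,0.1],
  [0,0,0.2],
  [0.03,-0.05,0.28],
  [0.09,-0.15,0.3],
  [0.15,-0.27,0.3],
  [0.22,-0.4,0.3],
  [0.29,-0.54,0.3],
  [0.35,-0.68,0.3],
  [0.41,-0.82,0.3],
  [0.438,-0.93,0.3],
  [0.438,-0.967,0.3],
], claw=[0.2,0.2,0.2,0.2,0.2,0.2,0.2,0.2,0.2,0.2,0.2,0.2], turn=[0,0,0,0,0,0,0,0,0,0,0,0])

```text
t: 43.52
tool_pos: [0.5535, -0.0921, 0.164]
tool_rot: [0.689, 0.725, -0.0, 0.0]
ft_force: [-0.2, 0.5, -2.4]
opening: 0.0389
```

>>> drive_tool([
  [0,0,0],
  [0,0,-0.06],
  [0,0,-0.14],
  [0,0,-0.2],
  [0,0,-0.25],
  [0,0,-0.275],
  [0,0,-0.285],
  [0,0,-0.289],
  [0,0,-0.289],
], claw=[0.2,0.2,0.2,0.2,0.2,0.2,0.2,0.2,0.2], turn=[0,0,0,0,0,0,0,0,0])

```text
t: 44.65
tool_pos: [0.5535, -0.089, 0.0494]
tool_rot: [0.687, 0.726, 0.0, 0.0]
ft_force: [-1.9, 1.6, 1.9]
opening: 0.0388
```

>>> drive_tool([
  [0,0,-0.001],
  [0,0,-0.001],
  [0,0,0],
  [0,0,0],
  [0,0,0],
  [0,0,0.1],
  [0,0,0.2],
  [0,0,0.3],
], claw=[0.2,0.2,0.3,0.6,0.75,0.75,0.75,0.75], turn=[0,0,0,0,0,0,0,0])

```text
t: 45.65
tool_pos: [0.5533, -0.0893, 0.1694]
tool_rot: [0.687, 0.726, -0.0, 0.0]
ft_force: [0.4, 1.0, 0.1]
opening: 0.064
```

>>> drive_tool([
  [-0.02,0.1,0],
  [-0.05,0.22,0],
  [-0.08,0.34,0],
  [-0.11,0.46,0],
  [-0.14,0.58,0],
  [-0.18,0.7,0],
  [-0.22,0.82,0],
  [-0.241,0.92,0],
  [-0.241,0.951,0],
  [-0.241,0.951,0],
], claw=[0.75,0.75,0.75,0.75,0.75,0.75,0.75,0.75,0.75,0.75], turn=[0,0,0,0,0,0,0,0,0,0])

```text
t: 46.9
tool_pos: [0.4569, 0.2916, 0.1681]
tool_rot: [0.687, 0.727, -0.0, 0.0]
ft_force: [-0.7, -0.9, 0.2]
opening: 0.0645
```

Run:
```python
from h import *
print(state()['tool_pos'],state()['opening'],state()['tool_rot'])
S=grab_frame('side');crop(S,'b_side',230,120,430,380,3)
for q in('tin','bottle','flux_jar'):print([(np.round(d['at'],3),d['conf']) for d in spot_point(S,q)])
```

```text
[0.45690173 0.29155502 0.16809928] 0.0644667831055647 [ 6.86980908e-01  7.26675407e-01 -1.55082632e-04  2.45493180e-04]
[(array([0.534, 0.285, 0.007]), 0.94)]
[(array([ 0.455,  0.291, -0.001]), 0.82)]
[(array([ 0.549, -0.092,  0.008]), 0.92)]
```

View pics/b_side.png

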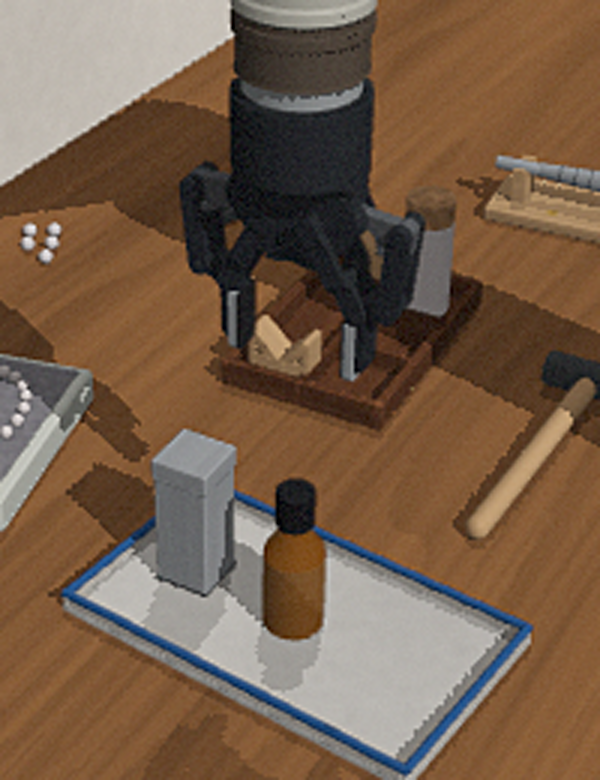

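>>> drive_tool([
  [0,0,-0.08],
  [0,0,-0.16],
  [0,0,-0.24],
  [0,0,-0.307],
  [0,0,-0.307],
  [0,0,-0.307],
  [0,0,-0.307],
  [0,0,-0.307],
  [0,0,-0.307],
  [0,0,-0.307],
  [0,0,-0.307],
  [0,0,-0.307],
], claw=[0.75,0.75,0.75,0.75,0.75,0.4,0.4,0.1,0.1,0.1,0.1,0.1], turn=[0,0,0,0,0,0,0,0,0,0,0,0], grip_force=40)

```text
t: 48.6
tool_pos: [0.4575, 0.2918, 0.0471]
tool_rot: [0.687, 0.726, 0.001, 0.0]
ft_force: [-1.0, 0.4, 6.0]
opening: 0.0237
```

>>> drive_tool([
  [0,0,0.03],
  [0,0,0.1],
  [0,0,0.2],
  [0,-0.05,0.28],
  [0.03,-0.15,0.3],
  [0.06,-0.26,0.3],
  [0.1,-0.38,0.3],
  [0.14,-0.5,0.3],
  [0.18,-0.62,0.3],
  [0.22,-0.73,0.3],
  [0.228,-0.792,0.3],
  [0.228,-0.792,0.3],
], claw=[0.1,0.1,0.1,0.1,0.1,0.1,0.1,0.1,0.1,0.1,0.1,0.1], turn=[0,0,0,0,0,0,0,0,0,0,0,0])

```text
t: 50.1
tool_pos: [0.5479, -0.0273, 0.1656]
tool_rot: [0.689, 0.725, -0.0, -0.0]
ft_force: [0.1, 0.5, -1.2]
opening: 0.0238
```

>>> drive_tool([
  [0,0,0],
  [0,0,-0.06],
  [0,0,-0.14],
  [0,0,-0.2],
  [0,0,-0.25],
  [0,0,-0.275],
  [0,0,-0.285],
  [0,0,-0.289],
  [0,0,-0.289],
], claw=[0.1,0.1,0.1,0.1,0.1,0.1,0.1,0.1,0.1], turn=[0,0,0,0,0,0,0,0,0])

```text
t: 51.22
tool_pos: [0.5483, -0.0253, 0.0512]
tool_rot: [0.687, 0.726, 0.001, 0.0]
ft_force: [-2.4, -0.1, 3.7]
opening: 0.0238
```

>>> drive_tool([
  [0,0,0],
  [0,0,0],
  [0,0,0],
  [0,0,0],
  [0,0,0.1],
  [0,0,0.2],
  [0,0,0.3],
], claw=[0.2,0.4,0.6,0.75,0.75,0.75,0.75], turn=[0,0,0,0,0,0,0])

```text
t: 52.1
tool_pos: [0.5479, -0.0257, 0.171]
tool_rot: [0.687, 0.726, -0.0, -0.0]
ft_force: [-0.3, -0.1, -0.5]
opening: 0.0642
```

>>> drive_tool([
  [0,0.1,0],
  [0,0.22,0],
  [-0.01,0.34,0],
  [-0.02,0.46,0],
  [-0.028,0.58,0],
  [-0.028,0.69,0],
  [-0.028,0.77,0],
  [-0.028,0.77,0],
  [-0.028,0.77,0],
], claw=[0.75,0.75,0.75,0.75,0.75,0.75,0.75,0.75,0.75], turn=[0,0,0,0,0,0,0,0,0])

```text
t: 53.22
tool_pos: [0.5366, 0.282, 0.1696]
tool_rot: [0.687, 0.726, -0.0, 0.0]
ft_force: [1.3, 0.5, -0.0]
opening: 0.0637
```

Run:
```python
from h import *
print(state()['tool_pos'],state()['opening'],state()['tool_rot'])
S=grab_frame('side');crop(S,'c1_side',230,120,430,380,3)
for q in('tin','bottle','flux_jar'):print([(np.round(d['at'],3),d['conf']) for d in spot_point(S,q)])
```

```text
[0.53658032 0.28198779 0.16963093] 0.06374353921632073 [ 6.87396475e-01  7.26282209e-01 -4.85400704e-04  5.68818607e-05]
[(array([0.532, 0.283, 0.005]), 0.83)]
[(array([ 0.546, -0.028,  0.005]), 0.86)]
[(array([ 0.551, -0.093,  0.009]), 0.95)]
```

View pics/c1_side.png

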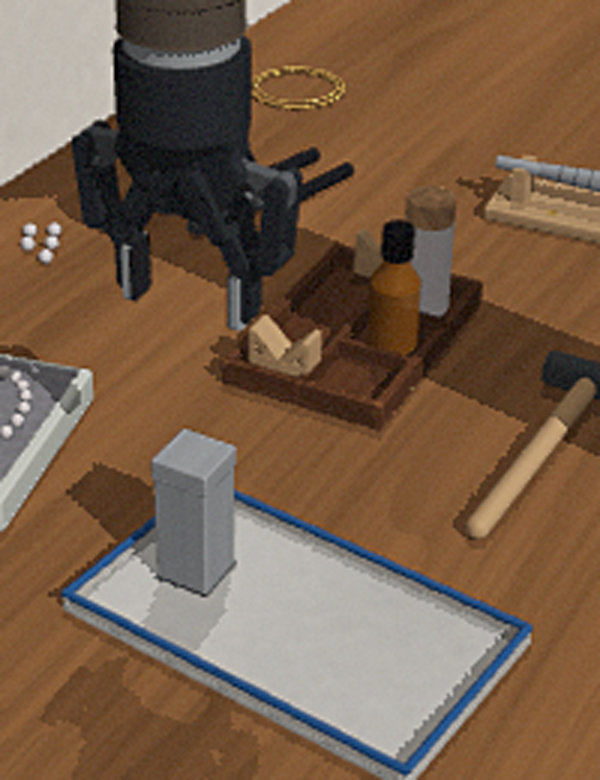

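>>> drive_tool([
  [0,0,-0.08],
  [0,0,-0.16],
  [0,0,-0.24],
  [0,0,-0.32],
  [0,0,-0.32],
  [0,0,-0.32],
  [0,0,-0.32],
  [0,0,-0.32],
  [0,0,-0.32],
  [0,0,-0.32],
  [0,0,-0.32],
  [0,0,-0.32],
], claw=[0.75,0.75,0.75,0.75,0.75,0.4,0.4,0.2,0.2,0.2,0.2,0.2], turn=[0,0,0,0,0,0,0,0,0,0,0,0], grip_force=40)

```text
t: 54.92
tool_pos: [0.538, 0.283, 0.044]
tool_rot: [0.687, 0.726, 0.002, 0.001]
ft_force: [-0.4, 0.2, 5.7]
opening: 0.0396
```

>>> drive_tool([
  [0,0,0.03],
  [0,0,0.1],
  [0,0,0.2],
  [0,-0.05,0.28],
  [0.01,-0.14,0.3],
  [0.01,-0.24,0.3],
  [0.02,-0.34,0.3],
  [0.02,-0.44,0.3],
  [0.02,-0.53,0.3],
  [0.02,-0.59,0.3],
  [0.02,-0.615,0.3],
  [0.02,-0.615,0.3],
], claw=[0.2,0.2,0.2,0.2,0.2,0.2,0.2,0.2,0.2,0.2,0.2,0.2], turn=[0,0,0,0,0,0,0,0,0,0,0,0])

```text
t: 56.42
tool_pos: [0.5448, 0.0363, 0.1622]
tool_rot: [0.688, 0.726, 0.0, -0.0]
ft_force: [0.2, -0.2, -1.3]
opening: 0.0393
```

>>> drive_tool([
  [0,0,0],
  [0,0,-0.06],
  [0,0,-0.14],
  [0,0,-0.2],
  [0,0,-0.25],
  [0,0,-0.275],
  [0,0,-0.285],
  [0,0,-0.289],
  [0,0,-0.289],
], claw=[0.2,0.2,0.2,0.2,0.2,0.2,0.2,0.2,0.2], turn=[0,0,0,0,0,0,0,0,0])

```text
t: 57.55
tool_pos: [0.5445, 0.0368, 0.0481]
tool_rot: [0.687, 0.726, 0.0, 0.0]
ft_force: [-4.4, 1.1, 5.0]
opening: 0.0396
```

>>> drive_tool([
  [0,0,0],
  [0,0,0],
  [0,0,0],
  [0,0,0],
  [0,0,0.1],
  [0,0,0.2],
  [0,0,0.3],
  [-0.1,0.1,0.35],
  [-0.2,0.2,0.35],
  [-0.3,0.32,0.35],
  [-0.4,0.45,0.35],
  [-0.4,0.6,0.35],
], claw=[0.5,0.6,0.75,0.75,0.75,0.75,0.75,0.75,0.75,0.75,0.75,0.75], turn=[0,0,0,0,0,0,0,0,0,0,0,0])

```text
t: 59.05
tool_pos: [0.3821, 0.2767, 0.1868]
tool_rot: [0.687, 0.726, -0.0, 0.0]
ft_force: [1.9, 0.9, 0.7]
opening: 0.0639
```

>>> drive_tool([
  [0,0.1,0],
  [0,0.2,0],
  [0,0.3,0],
  [0,0.3,0],
], claw=[0.75,0.75,0.75,0.75], turn=[0,0,0,0])

```text
t: 59.55
tool_pos: [0.3844, 0.3989, 0.1856]
tool_rot: [0.686, 0.727, 0.0, -0.0]
ft_force: [0.3, -1.1, -0.2]
opening: 0.0641
```

Run:
```python
from ob import *
S=grab_frame('side');Tp=grab_frame('top')
for f in(S,Tp):
  for q in('tin','bottle','flux_jar','mandrel','hammer','pliers','case'):print(q,[(np.round(d['at'],3).tolist(),round(d['conf'],2)) for d in spot_point(f,q)])
d=allb()+od((.5445,.0365),.055,(.548,-.026),(.553,-.0895))
crop(S,'f_side',230,120,490,390,2.2);crop(Tp,'f_top',310,200,530,345,3.5,d)
cv2.imwrite('pics/f_full.png',S['color'][:,:,::-1])
```

```text
tin [([0.543, 0.038, 0.009], 0.47)]
bottle [([0.549, -0.027, 0.004], 0.58), ([0.754, 0.245, 0.002], 0.22)]
flux_jar [([0.551, -0.092, 0.009], 0.76)]
mandrel [([0.378, 0.503, 0.013], 0.95), ([0.392, -0.328, 0.044], 0.89), ([0.718, 0.527, 0.013], 0.59)]
hammer [([0.391, 0.021, -0.008], 0.84)]
pliers [([0.775, -0.168, -0.003], 0.63)]
case [([0.758, 0.247, 0.002], 0.62), ([0.545, -0.029, 0.009], 0.44)]
tin [([0.542, 0.036, 0.008], 0.68)]
bottle [([0.547, -0.03, 0.006], 0.5)]
flux_jar [([0.551, -0.092, 0.008], 0.91)]
mandrel [([0.387, -0.325, 0.044], 0.89), ([0.718, 0.534, 0.013], 0.87)]
hammer [([0.393, 0.023, -0.004], 0.65)]
pliers [([0.774, -0.169, 0.0], 0.74)]
case [([0.753, 0.246, 0.002], 0.95)]
```

View pics/f_side.png

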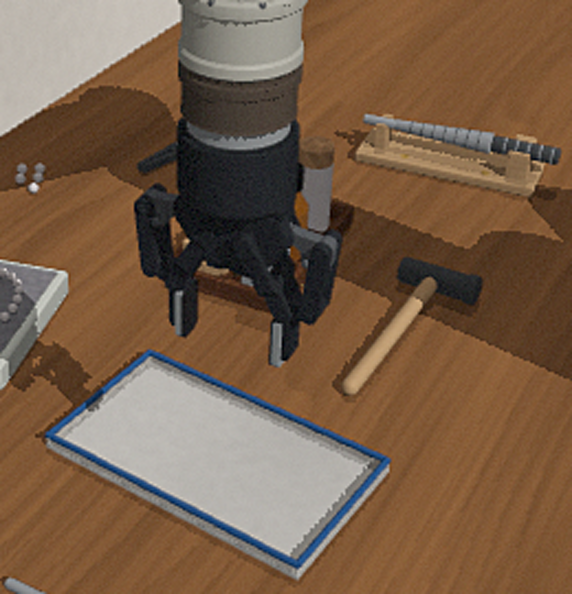

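View pics/f_top.png

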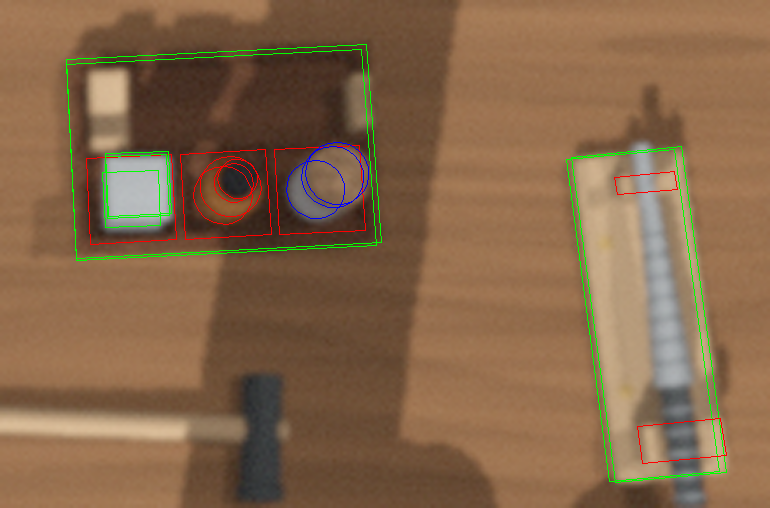

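>>> drive_tool([
  [-0.1,0.05,0.05],
  [-0.2,0.1,0.05],
  [-0.3,0.15,0.05],
  [-0.4,0.15,0.05],
  [-0.4,0.15,0.05],
], claw=[0.75,0.75,0.75,0.75,0.75], turn=[0,0,0,0,0])

```text
t: 60.98
tool_pos: [0.2223, 0.4566, 0.2066]
tool_rot: [0.686, 0.728, -0.0, -0.0]
ft_force: [0.1, -0.6, -0.5]
opening: 0.0639
```

Run:
```python
from ob import *
S=grab_frame('side')
crop(S,'g_side',290,160,400,280,5)
```

```text
(no output)
```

View pics/g_side.png

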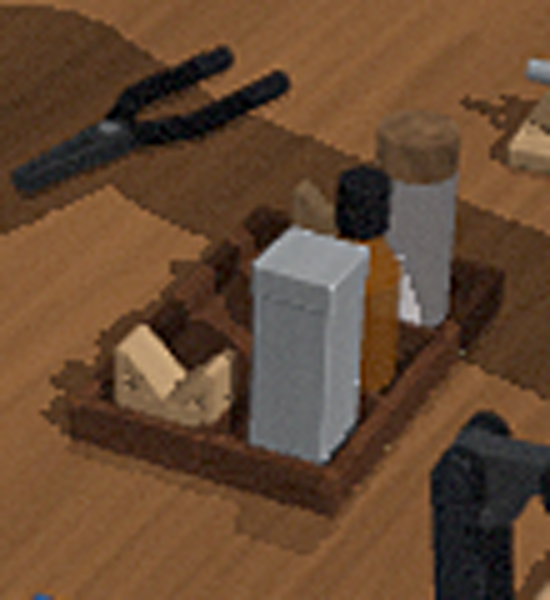

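All three stand upright in their own bays; handing in.

```bash
python3 -c "
from cell import *
print(job_done())"
```

```text
the job is handed in; nothing more can be done
None
```

I stood the tin, bottle and jar on the tray, laid the large mandrel in the rest, and put all three back in their own bays. The handle sits in the wide notch on the thick post. I handed the job in at about 61 s, with the gripper clear of everything.

**Last checks:** The final pictures show the three upright, each in its own bay. The mandrel's origin reads about (0.387 to 0.392, -0.325 to -0.328, 0.044), against a target of (0.388, -0.323, 0.042). The hammer, pliers and pearl case read within about 5 mm of where they started, which is measurement noise.

**What disagreed:**
- **Height error:** The reported tool height was about 33 mm lower than the real one. Because of it, my first grasp on the tin closed in the air just above its lid without touching anything. The cameras showed the gap, a light touch on the bare bench (about 10 N) measured it, and I corrected every move after that.
- **Mandrel grip opening:** The gripper read about 22.3 mm on the mandrel where I expected 24 mm. The camera checks showed the mandrel gripped in the right place.

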